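Clip the deck of a revolving display onto its spindle

TASK

Take the middle-sized of the three black clips out of the parts tray, lay it flat on the white hub of the display stand with its mouth towards the steel spindle, press the sprung hub down with it and push it sideways into the spindle's groove until it snaps fully home. Be firm but gentle: do not lean hard on the stand, and stop pushing once the clip has seated. Let go, and leave the other two clips and everything else on the bench where they are.

Things in the scene. Friction and masses are not known exactly. Their poses are not given: they have to be found in the camera images.
- clip: The clip to fit: black plastic snap clip, the middle-sized of three alike, lying flat, 45 g. A ring 43 mm across, 6 mm thick, open at one side, with a thumb tab opposite the mouth; 63 mm long overall. Origin: centre of the ring on its underside, which is on the spindle's axis when the clip is home. x points out through the mouth (ring ends at x = 18 mm), z up.
- clip_tab (a point): Middle of the top of the clip's thumb tab, 36 mm behind the clip's origin (-x) and 18 mm above its underside. The tab is a block 16 mm wide (clip's y), 18 mm long (x), 18 mm high, with free space on both sides: the place to grip.
- clip_mouth (a point): Midpoint between the clip's two springy jaw noses (13 mm apart), 7.6 mm ahead of its origin, 3 mm above its underside. Pushed at the groove they touch it with the origin 15 mm from the axis, spread by themselves at 7 to 14 N of push, and snap round it 5 to 9 mm before home. The push then drops to near nothing and rises steadily again once the ring is home.
- stand: Revolving counter display, fixed: dark steel base disc 250 mm across, upright round steel spindle, white deck 270 mm across with a flat raised hub 100 mm across. Origin: on the spindle's axis under the base, z up. The deck's height is set by screwing the spindle in or out of the base and differs each time: the hub's top starts anywhere from 67 to 89 mm above the bench. No measured pose shows it.
- spindle_axis (a point): Point on the spindle's axis 74 mm above the bench, fixed to the base (it does not follow the set height). Spindle 24 mm thick, its groove 18 mm thick and 8 mm high. A wave spring holds the hub 4 mm above the groove's lower edge; it yields from 2.5 N and stops level with that edge at 8 N. The 6 mm clip passes under the groove's upper shoulder only with the hub pressed down 2 mm or more.
- clip_small: Bystander: the smallest clip in the tray, the same outline at 0.72 of the size (45 mm long), same thickness and tab height. Origin as for the clip.
- clip_large: Bystander: the largest clip in the tray, the same outline at 1.28 of the size (81 mm long), same thickness and tab height. Origin as for the clip.
- tray: Shallow white parts tray, 170 x 310 mm, floor 3 mm thick, rim 16 mm high, fixed. The three clips lie in it side by side about 90 mm apart, mouths away from the robot. Origin: centre of its underside.
- vase_tall: Bystander: glass vase, 108 mm across, 150 mm high. Origin: centre of its foot.
- vase_short: Bystander: glass vase, 86 mm across, 120 mm high. Origin: centre of its foot.
- carton_long: Bystander: carton 90 x 170 x 60 mm. Origin: centre of its underside.
- carton_small: Bystander: carton 80 x 100 x 55 mm. Origin: centre of its underside.
- screwdriver: Bystander: screwdriver 200 mm long lying on the bench.
- tape_roll: Bystander: roll of packing tape lying flat, 106 mm across, 48 mm high. Origin: centre of its underside.
Things that resemble listed ones, but are neither listed nor needed, are in the scene too. Leave any blue look-alike of the clip alone.

How it is judged:
By the outcome, as a careful person would: the job done as asked, in the order asked, and still so for the second after the job is handed in, with the robot touching nothing.
It also fails if it takes over 59 s, if anything falls off the work surface, if the arm or the gripper's body presses on something with over 40 N, if the wrist force passes 120 N, or if a joint passes its speed limit or range.

ROBOT

A 6-joint arm with a two-finger parallel gripper is mounted at the origin on the work surface. World frame = base frame: x ahead of the robot, y to its left, z up, the work surface at z = 0. Lengths are in m, angles in rad, forces in N, time in s.
With the tool pointing down it reaches from about 0.35 to 0.975 m from the base axis. Payload 4.9 kg.
Tool frame: the origin (TCP) lies between the finger pads; the fingertips stand 8 mm ahead of it and the grasp point (between the pads) lies 11 mm behind it; y points along the fingers, z is the direction in which the jaws open and shut, and the axes are right-handed (so a half turn about y gives the same grasp; the last joint's range is limited). The gripper opens to 85 mm and grips with 20 to 120 N. Pads are 22 mm wide; open, the fingers measure 114 mm over their backs; the gripper's body (76 mm by 85 mm) begins 54 mm behind the grasp point. The pads swing forward as they close: fully open they stand 13 mm farther back than shut.
Start: joints at [-1.302, 0.053, 1.613, -0, 1.476, -0.119], TCP at [0.236, -0.579, 0.212] pointing down, gripper open.
Joint ranges: [-3.01, 3.01], [-1.01, 2.22], [0.06, 2.58], [-1.02, 4.17], [0.09, 2.62], [-3.14, 3.14]. Speed limits (rad/s): [2.57, 2.57, 3.14, 3.14, 3.14, 3.14].

INTERFACE

Orientations are given as [roll, pitch, yaw] about the fixed x, y, z axes, in that order (R = Rz(yaw) Ry(pitch) Rx(roll)).
In Python, from cell import env, cams gives the robot as it stands.
- The arm moves only by the tool apply_moves, never from a script. Its argument "increments" is a list of rows, each a list of 5 numbers: the shift along the tool's x, y, z in mm, then the turn about the tool's y in rad, then the opening, from 0 (shut) to 1 (fully open). In form: [[tx, ty, tz, spin, jaw], ...]. A call has 1 to 5 rows; each row shifts and turns the commanded pose from where the row before left it, along the tool's axes as they then stand; what a row does not reach is not made up. A row lasts 1/12 s, in which the tool goes at most 41.7 mm and 7.16 degrees, less where a joint would pass 70% of its speed; a pose out of reach is approached as far as the arm can. A call is refused whole if a number of a shift passes 41.7 or a number of a turn 0.125, either way. A call with a gripper value outside its range is refused whole. The fingers move at their own pace and stop on an object; the grip force is fixed at half the most. Time passes only in rows, so rows that do not move let the fingers close. It gives the time, the measured TCP pose, the force and the opening at its end, in the units of the state.
- env.observe(): the state, without advancing time (a new reading comes with each control period).
- cams.get_image(name): name is "scene" or "side" or "wrist"; returns a dict with "image" (420x560x3 uint8, red, green, blue), "mtx" (3x3 intrinsics, pixels), "dist_coeffs" ([k1, k2, p1, p2, k3] as OpenCV has them; the pictures are not rectified), "rvec" (rotation vector, rad) and "tvec" (3), from world to camera coordinates, as OpenCV has them; the wrist camera has in their place "tool_from_camera" (4x4, takes a point from camera to tool coordinates, whose origin is the TCP and whose axes are the tool frame's). Camera axes: x right, y down, z forward; pixel columns grow to the right and rows downward; lengths in m; the calibration is good to about 2 mm. A picture is of the moment at which its call begins: read the wrist's pose just before it. There is no depth.
- env.finish_job(): hands the job in, once; it reports no verdict.
The state is a dict: "time": time; "joint_pos": joint angles; "joint_velocities": joint speeds; "effort": joint torques, N m; "ee_pos": TCP position; "eef_rot": TCP orientation; "contact_force": force on the tool from outside, world axes, zero at the start; "ft_torque": the same for the moment, N m; "finger_gap": finger opening in m.
Only numpy, scipy, OpenCV 4.12 (cv2) and the standard library are available. Lean on these libraries where they do the work, as an engineer would, in place of code of your own. Each camera call takes 0.05 s, during which the arm holds its last target.

## Working session

There is one attempt and no reset: what is moved stays moved. The work goes in short steps, Python scripts to look and compute and a tool call to move; the robot and the scene stay as the last step left them, time stands still between calls to the robot, and variables do not carry over. Pictures are saved under pics/ and viewed, and the job is handed in when it is done.

Besides the shell and the picture viewer there is one more tool, called after "Request:" as name([rows], argument=value, ...), one row to a line, values as JSON. apply_moves: Moves the arm, as the interface text tells. Its arguments: {"type":"object","properties":{"increments":{"type":"array","items":{"type":"array","items":{"type":"number"}}}},"required":["increments"]}

```bash
ls; mkdir -p pics
cat > h.py <<'E'
import numpy as np, cv2
from cell import env, cams
from scipy.spatial.transform import Rotation as R
def grab(n):
    s=env.observe(); d=cams.get_image(n); 
    if n=='wrist':
        T=np.eye(4);T[:3,:3]=R.from_euler('xyz',s['eef_rot']).as_matrix();T[:3,3]=s['ee_pos']
        C=T@np.array(d['tool_from_camera'])
    else:
        C=np.eye(4);Rm=cv2.Rodrigues(np.array(d['rvec'],float))[0];C[:3,:3]=Rm.T;C[:3,3]=-Rm.T@np.array(d['tvec'],float).ravel()
    d['C']=C; return d
def ray(d,px):
    u=cv2.undistortPoints(np.array(px,float).reshape(-1,1,2),np.array(d['mtx']),np.array(d['dist_coeffs'])).reshape(-1,2)
    v=np.c_[u,np.ones(len(u))]@d['C'][:3,:3].T
    return d['C'][:3,3],v
def onz(d,px,z):
    o,v=ray(d,px); return o+v*((z-o[2])/v[:,2])[:,None]
def proj(d,P):
    Ci=np.linalg.inv(d['C']); return cv2.projectPoints(np.array(P,float).reshape(-1,3),cv2.Rodrigues(Ci[:3,:3])[0],Ci[:3,3],np.array(d['mtx']),np.array(d['dist_coeffs']))[0].reshape(-1,2)
def save(d,n,crop=None,s=1):
    im=d['image'][:,:,::-1]
    if crop: x0,y0,x1,y1=crop; im=im[y0:y1,x0:x1]
    cv2.imwrite('pics/'+n+'.png',cv2.resize(im,None,fx=s,fy=s,interpolation=cv2.INTER_CUBIC))
E
python3 - <<'E'
from h import *
import pickle
s=env.observe();print(s)
D={}
for n in ['scene','side','wrist']:
    d=grab(n);D[n]=d;save(d,n+'0');print(n,d['C'].round(3).tolist())
pickle.dump(D,open('d0.pkl','wb'))
E
```

```text
pics
{'time': 0.0, 'joint_pos': array([-1.30199445e+00,  5.33809716e-02,  1.61430689e+00,  2.52868968e-05,
        1.47599130e+00, -1.18983991e-01]), 'joint_velocities': array([ 3.23522113e-04,  1.16488866e-03,  2.08482974e-05,  6.35704913e-04,
        1.66108660e-03, -4.62321021e-05]), 'effort': array([ 2.76970604e-04, -3.93687952e+01, -3.70174778e+01, -2.23012546e-05,
        7.21916513e-03, -1.78955304e-06]), 'ee_pos': array([ 0.23617577, -0.57793931,  0.21044041]), 'eef_rot': array([-1.57286509e+00,  2.72665543e-04, -2.75380948e+00]), 'contact_force': array([-1.38895024,  0.67712508,  0.08577507]), 'ft_torque': array([-0.01249643,  0.01114062, -0.02313002]), 'finger_gap': 0.08544763306371381}
scene [[0.859, 0.337, -0.385, 1.023], [0.512, -0.574, 0.64, -0.858], [-0.005, -0.747, -0.665, 0.92], [0.0, 0.0, 0.0, 1.0]]
side [[0.954, -0.149, 0.259, 0.273], [-0.299, -0.536, 0.79, -0.878], [0.021, -0.831, -0.556, 0.659], [0.0, 0.0, 0.0, 1.0]]
wrist [[0.377, -0.894, -0.24, 0.298], [-0.926, -0.365, -0.096, -0.554], [-0.002, 0.259, -0.966, 0.374], [0.0, 0.0, 0.0, 1.0]]
```

View pics/scene0.png

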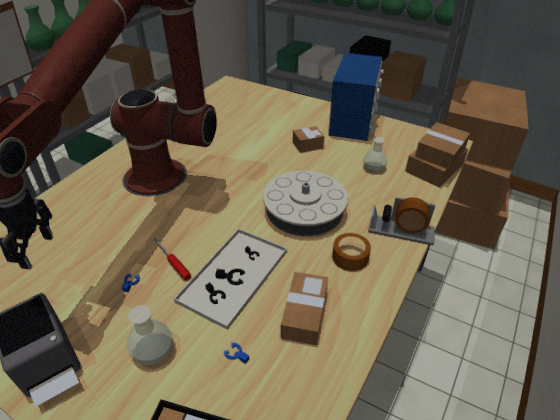

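View pics/side0.png

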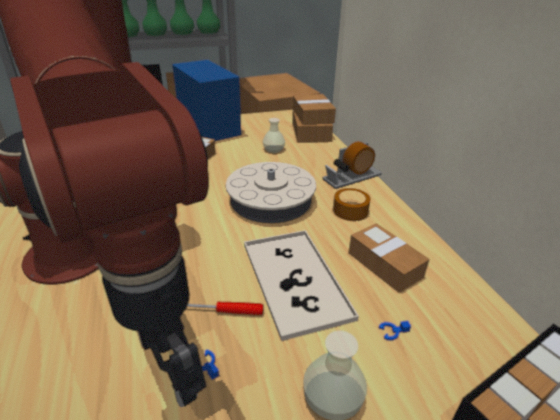

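View pics/wrist0.png

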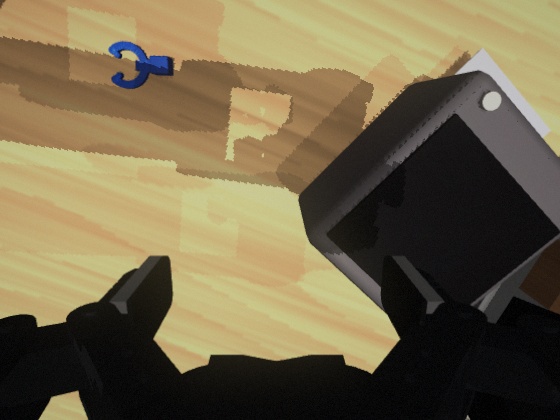

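Candidates in the scene view are black clips at (252,253), (231,276) and (214,293), and blue look-alikes at (131,283) and (236,353). By size, (252,253) looks smallest, (231,276) largest and (214,293) middle. I'll measure these and check a crop.

Run:
```python
from h import *
import pickle
D=pickle.load(open('d0.pkl','rb'))
save(D['scene'],'c1',(190,230,300,320),7); save(D['side'],'c2',(240,230,350,330),6)
save(D['scene'],'c3',(255,160,355,240),7); save(D['side'],'c4',(220,150,325,225),7)
for n,roi in (('scene',(180,232,287,320)),('side',(248,236,350,330))):
    d=D[n];im=d['image'];x0,y0,x1,y1=roi
    m=np.zeros(im.shape[:2],np.uint8);m[y0:y1,x0:x1]=(im[y0:y1,x0:x1].max(2)<60)*255
    k,l,st,c=cv2.connectedComponentsWithStats(m)
    for i in range(1,k):
        if st[i,4]<30: continue
        ys,xs=np.nonzero(l==i); P=onz(d,np.c_[xs,ys],0.009)[:,:2]
        r=cv2.minAreaRect((P*1000).astype(np.float32))
        print(n,st[i],c[i].round(1),'mean',P.mean(0).round(4),'rect',np.round(r[0],1),np.round(r[1],1),r[2])
```

```text
scene [245 247  14  13  62] [250.2 252.3] mean [ 0.5136 -0.1495] rect [ 513.8 -152.1] [29.4 48.5] 81.71904754638672
scene [216 269  29  16 214] [229.2 275.3] mean [ 0.5117 -0.2524] rect [ 514.7 -255.3] [78.4 54. ] 30.755905151367188
scene [206 283  20  21 143] [213.9 292.7] mean [ 0.5116 -0.3232] rect [ 509. -323.] [41.6 68.6] 70.69914245605469
side [276 249  16   8  49] [282.1 252.7] mean [ 0.5122 -0.153 ] rect [ 515.7 -154. ] [24.6 39. ] 66.69770050048828
side [281 270  30  20 212] [292.9 281.4] mean [ 0.5062 -0.2569] rect [ 509.2 -255.5] [70.  51.7] 22.691898345947266
side [292 297  26  14 149] [303.2 302.9] mean [ 0.5066 -0.3253] rect [ 508.5 -327.4] [37.3 53.6] 73.6114273071289
```

Run:
```python
import cv2,numpy as np
a=cv2.imread('pics/c1.png');b=cv2.imread('pics/c2.png');print(a.shape,b.shape)
```

```text
(630, 770, 3) (600, 660, 3)
```

View pics/c1.png

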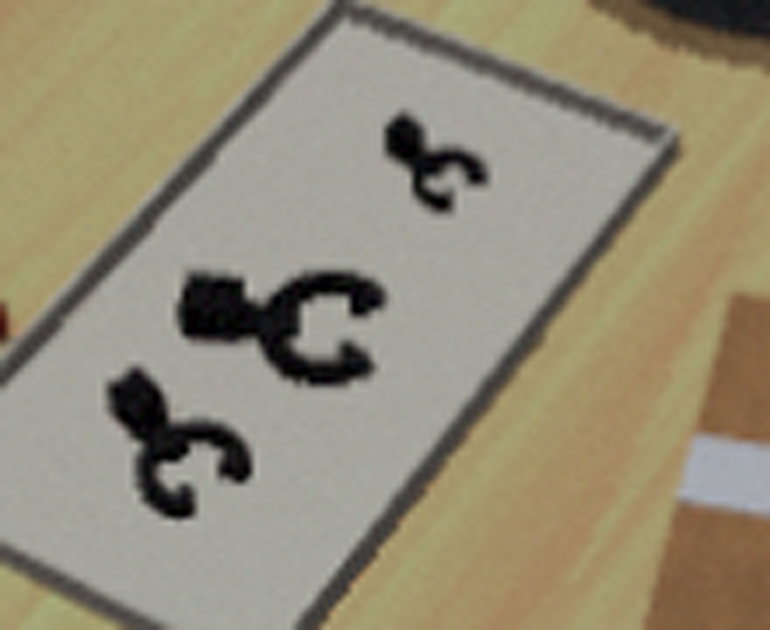

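View pics/c3.png

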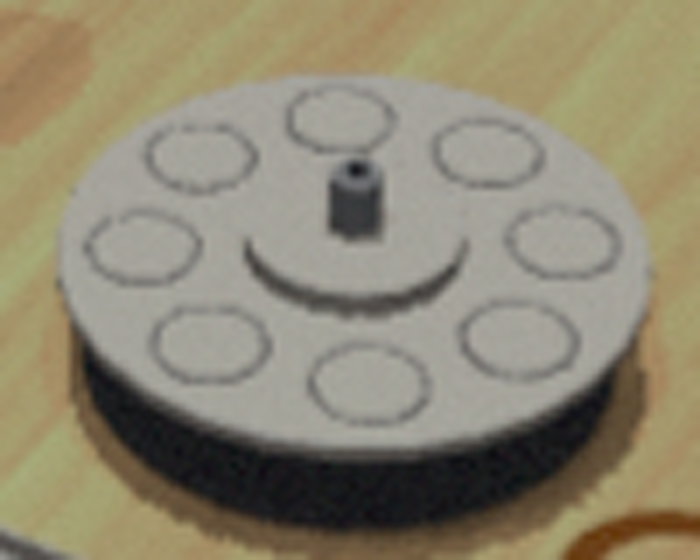

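View pics/c4.png

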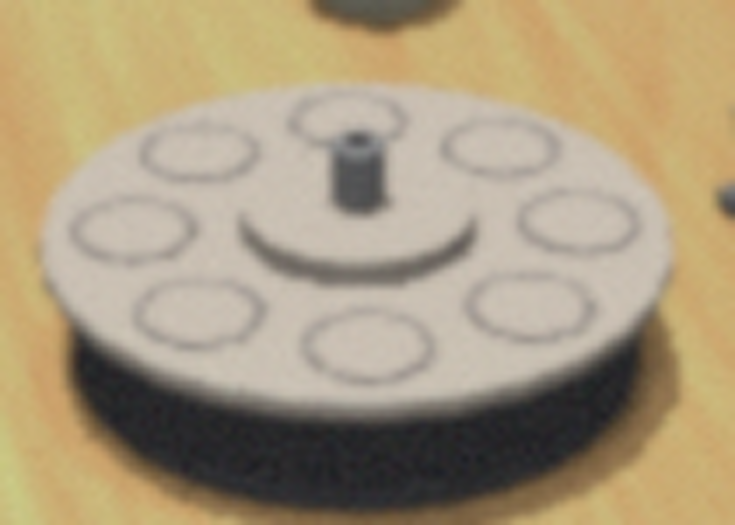

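The crop confirms three sizes in the tray: small about 49 mm, large about 78 mm, middle about 60 mm long. The middle clip is at scene (214,293), roughly (0.508,-0.324). Next I'll triangulate the spindle and plan the approach.

```bash
cat >> h.py <<'E'
def tri(da,pa,db,pb):
    o1,v1=ray(da,[pa]);o2,v2=ray(db,[pb]);v1=v1[0]/np.linalg.norm(v1[0]);v2=v2[0]/np.linalg.norm(v2[0])
    t=np.linalg.lstsq(np.c_[v1,-v2],o2-o1,rcond=None)[0]
    a=o1+t[0]*v1;b=o2+t[1]*v2
    return (a+b)/2,np.linalg.norm(a-b)
E
python3 - <<'E'
from h import *
import pickle
D=pickle.load(open('d0.pkl','rb'))
s,t=D['scene'],D['side']
print('top',tri(s,(255+357/7,160+170/7),t,(220+358/7,150+140/7)))
print('bot centre',tri(s,(255+355/7,160+233/7),t,(220+358/7,150+208/7)))
# hub ellipse edges
print('hubL',tri(s,(255+245/7,160+240/7),t,(220+240/7,150+218/7)))
for z in (0.0,.06,.09,.12): print(z,onz(s,[(255+357/7,160+170/7)],z),onz(t,[(220+358/7,150+140/7)],z))
# clip tab top center & ring in scene
def c1(x,y): return (190+x/7,230+y/7)
tab=onz(s,[c1(133,388)],.021)[0]; print('tabtop',tab)
print('jaw tips',onz(s,[c1(240,478),c1(188,512)],.009))
print('ring junction',onz(s,[c1(170,440)],.009))
S=env.observe();print(S['time'],S['ee_pos'])
E
```

```text
top (array([0.55725057, 0.10737981, 0.10278002]), np.float64(0.002323895227129637))
bot centre (array([0.55789456, 0.10738706, 0.06874208]), np.float64(0.00019325584101950114))
hubL (array([0.50817926, 0.09499684, 0.06708339]), np.float64(0.021653120656168548))
0.0 [[4.97746125e-01 2.30760145e-01 1.11022302e-16]] [[0.60962913 0.28664602 0.        ]]
0.06 [[0.53198036 0.15973493 0.06      ]] [[0.5789712  0.18068072 0.06      ]]
0.09 [[0.54909748 0.12422232 0.09      ]] [[0.56364223 0.12769808 0.09      ]]
0.12 [[0.5662146  0.08870971 0.12      ]] [[0.54831326 0.07471543 0.12      ]]
tabtop [ 0.49244939 -0.31724779  0.021     ]
jaw tips [[ 0.54626881 -0.32419886  0.009     ]
 [ 0.53883843 -0.34711193  0.009     ]]
ring junction [[ 0.51284825 -0.3231654   0.009     ]]
0.15 [ 0.2362077  -0.57808746  0.21074617]
```

Request:
apply_moves([
  [-40,0,-17,0,1],
  [-40,0,-17,0,1],
  [-40,0,-17,0,1],
  [-40,0,-17,0,1],
  [-40,0,-17,0,1],
])

```text
time: 0.57
ee_pos: [0.3838, -0.429, 0.2114]
eef_rot: [-1.571, 0.0, -2.754]
contact_force: [0.3, -1.1, 0.7]
finger_gap: 0.0857
```

Request:
apply_moves([
  [0,0,0,0.12,1],
  [0,0,0,0.12,1],
  [0,0,0,0.12,1],
  [0,0,0,0.12,1],
  [0,0,0,0.12,1],
])

```text
time: 0.98
ee_pos: [0.3831, -0.4302, 0.2112]
eef_rot: [-1.571, -0.001, 2.924]
contact_force: [-0.2, 0.4, -0.5]
finger_gap: 0.0854
```

```bash
cat >> h.py <<'E'
def delta(target,s=None):
    s=s or env.observe(); Rm=R.from_euler('xyz',s['eef_rot']).as_matrix()
    return (Rm.T@(np.array(target)-s['ee_pos'])*1000).round(1)
def st():
    s=env.observe();print('t',round(s['time'],2),'pos',s['ee_pos'].round(4),'rot',s['eef_rot'].round(4),'F',s['contact_force'].round(2),'gap',round(s['finger_gap'],4),'q',s['joint_pos'].round(2));return s
E
python3 -c "
from h import *
s=st();print(delta([.492,-.317,.19]))"
```

```text
t 0.98 pos [ 0.3831 -0.4302  0.2112] rot [-1.5713e+00 -6.0000e-04  2.9240e+00] F [-0.19  0.38 -0.49] gap 0.0854 q [-0.97 -0.06  1.73 -0.    1.48  0.82]
[ -82.    21.3 -134. ]
```

Request:
apply_moves([
  [-20,5,-33,0.07,1],
  [-20,5,-33,0.06,1],
  [-20,5,-33,0,1],
  [-20,5,-33,0,1],
  [0,0,0,0,1],
])

```text
time: 1.4
ee_pos: [0.501, -0.3229, 0.19]
eef_rot: [-1.574, -0.001, 2.805]
contact_force: [-0.4, -0.3, 0.1]
finger_gap: 0.0854
```

```bash
python3 -c "
from h import *
import pickle
s=st();print(delta([.492,-.317,.19]))
d=grab('wrist');save(d,'w1');pickle.dump(d,open('w1.pkl','wb'))"
```

```text
t 1.4 pos [ 0.501  -0.3229  0.19  ] rot [-1.5742e+00 -1.1000e-03  2.8052e+00] F [-0.36 -0.29  0.13] gap 0.0854 q [-0.7  -0.    1.7   0.    1.44  1.21]
[10.4  0.  -2.6]
```

View pics/w1.png

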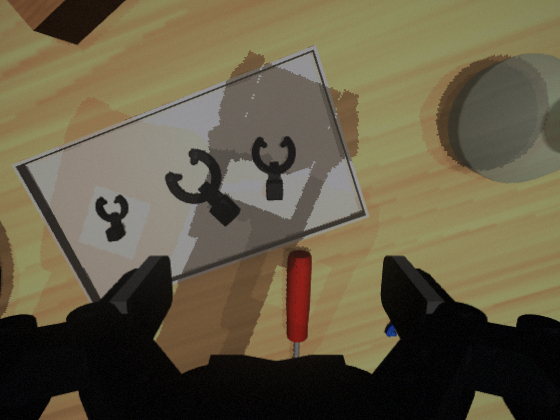

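Run:
```python
from h import *
import pickle
d=pickle.load(open('w1.pkl','rb'));im=d['image']
x0,y0,x1,y1=60,110,330,245
save(d,'w1c',(90,120,310,250),3.5)
m=np.zeros(im.shape[:2],np.uint8);m[y0:y1,x0:x1]=(im[y0:y1,x0:x1].max(2)<50)*255
k,l,stt,c=cv2.connectedComponentsWithStats(m)
for i in range(1,k):
    if stt[i,4]<100: continue
    ys,xs=np.nonzero(l==i); 
    r=cv2.minAreaRect((onz(d,np.c_[xs,ys],.009)[:,:2]*1000).astype(np.float32));print(stt[i],c[i].round(1),np.round(r[0],1),np.round(r[1],1),r[2])
print(proj(d,[[.492,-.317,.021],[.501,-.323,.021]]))
```

```text
[ 252  137   44   63 1110] [273.6 166.9] [ 512.1 -322.7] [42.3 62. ] 70.68629455566406
[ 166  149   74   77 1859] [206.3 189.7] [ 513.6 -252.4] [77.9 55.2] 23.781877517700195
[ 96 195  32  46 703] [113.1 217.8] [ 517.6 -151.2] [32.7 46.5] 79.36235046386719
[[274.68144296 191.93905461]
 [277.44034071 181.38964501]]
```

View pics/w1c.png

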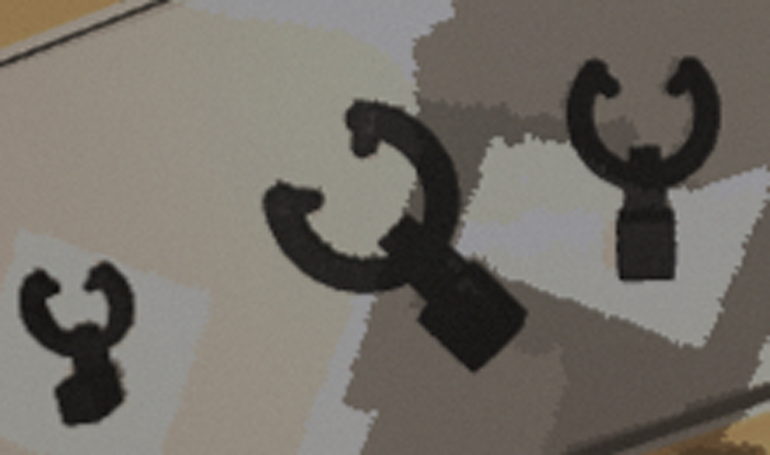

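Run:
```python
from h import *
import pickle
d=pickle.load(open('w1.pkl','rb'))
c=lambda x,y:(90+x/3.5,120+y/3.5)
tab=onz(d,[c(646.5,244.5)],.021)[0]
jl,jr=onz(d,[c(597,60),c(690,57)],.009)
ring=onz(d,[c(567,110),c(719,112)],.009)
print('tab',tab,'corners mm',np.linalg.norm(np.diff(onz(d,[c(619,244),c(674,244)],.021),axis=0)),np.linalg.norm(np.diff(onz(d,[c(646,210),c(646,279)],.021),axis=0)))
mid=ring.mean(0);print('ring',mid,np.linalg.norm(ring[0]-ring[1]),'tabdist',np.linalg.norm((mid-tab)[:2]))
v=(jl+jr)/2-tab;print('yaw jaws',np.arctan2(v[1],v[0]));v=mid-tab;print('yaw ring',np.arctan2(v[1],v[0]))
v=jl-jr;print('yaw jaw perp',np.arctan2(v[1],v[0])-np.pi/2)
s=env.observe();print('tool -x yaw',s['eef_rot'][2]-np.pi)
lt=onz(d,[c(480,305),c(420,315),c(475,370),c(527,315),c(458,200)],.021);print('large tab pts in tool z rel',[ (R.from_euler('xyz',s['eef_rot']).as_matrix().T@(p-tab)*1000).round(1).tolist() for p in lt])
print('delta',delta([tab[0],tab[1],.015]))
```

```text
tab [ 0.49395233 -0.31772138  0.021     ] corners mm 0.015305944276635357 0.019675602086285538
ring [ 0.52788395 -0.32853653  0.009     ] 0.04259047286510927 tabdist 0.03561350974045157
yaw jaws -0.32007901025714114
yaw ring -0.30855374126746615
yaw jaw perp -0.30537194898464826
tool -x yaw -0.33742708253757847
large tab pts in tool z rel [[17.5, 0.1, -47.0], [20.5, 0.1, -64.1], [36.8, 0.1, -49.1], [20.4, 0.1, -33.8], [-12.5, 0.0, -52.0]]
delta [  7.  175.4  -4.9]
```

Request:
apply_moves([
  [7,30,-5,-0.025,0.4],
  [0,30,0,0,0.4],
  [0,30,0,0,0.4],
  [0,20,0,0,0.4],
  [0,0,0,0,0.4],
])

```text
time: 1.87
ee_pos: [0.4889, -0.3186, 0.0757]
eef_rot: [-1.574, -0.01, 2.823]
contact_force: [-0.7, 0.6, -0.9]
finger_gap: 0.0343
```

```bash
python3 -c "
from h import *
import pickle
s=st();print(delta([.494,-.3177,.015]))
d=grab('wrist');save(d,'w2');pickle.dump(d,open('w2.pkl','wb'));print(proj(d,[s['ee_pos'],[.494,-.3177,.021],[.528,-.3285,.009]]))"
```

```text
t 1.87 pos [ 0.4889 -0.3186  0.0757] rot [-1.5744 -0.01    2.8234] F [-0.66  0.62 -0.9 ] gap 0.0343 q [-0.7   0.08  1.82 -0.    1.25  1.18]
[-5.2 60.7 -2.2]
[[277.30404737 248.29247961]
 [273.58899491 208.64072546]
 [273.03610738 151.0777481 ]]
```

View pics/w2.png

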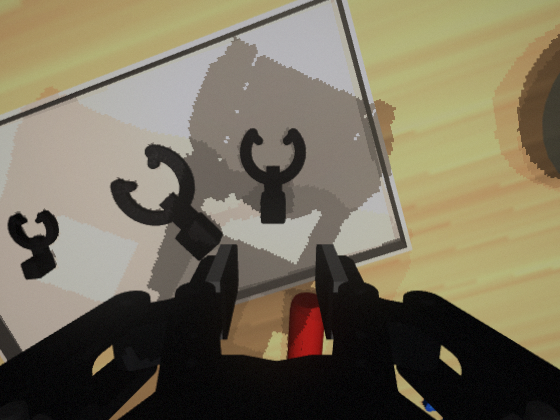

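Request:
apply_moves([
  [-5,10,-2.2,0,0.4],
  [0,15,0,0,0.4],
  [0,0,0,0,0.4],
])

```text
time: 2.17
ee_pos: [0.4982, -0.3202, 0.0561]
eef_rot: [-1.571, -0.001, 2.824]
contact_force: [-0.3, 0.3, -0.6]
finger_gap: 0.0341
```

```bash
python3 -c "
from h import *
import pickle
s=st();print(delta([.494,-.3177,.014]))
d=grab('wrist');save(d,'w3');pickle.dump(d,open('w3.pkl','wb'))"
```

```text
t 2.17 pos [ 0.4982 -0.3202  0.0561] rot [-1.5711e+00 -7.0000e-04  2.8241e+00] F [-0.31  0.3  -0.63] gap 0.0341 q [-0.7   0.12  1.81  0.    1.21  1.19]
[ 4.8 42.1 -1. ]
```

View pics/w3.png

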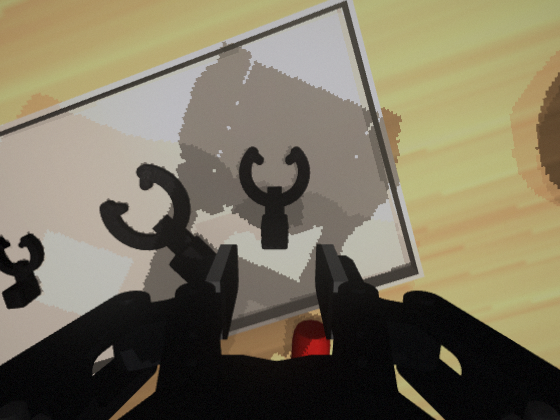

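Request:
apply_moves([
  [5,15,-1,0,0.4],
  [0,13,0,0,0.4],
  [0,0,0,0,0.4],
  [0,0,0,0,0.4],
])

```text
time: 2.55
ee_pos: [0.4936, -0.3174, 0.0285]
eef_rot: [-1.571, -0.001, 2.824]
contact_force: [1.0, 0.3, 0.4]
finger_gap: 0.0344
```

```bash
python3 -c "
from h import *
import pickle
s=st();print(delta([.494,-.3177,.014]))
d=grab('wrist');save(d,'w4',(180,150,380,300),4);pickle.dump(d,open('w4.pkl','wb'))"
```

```text
t 2.55 pos [ 0.4936 -0.3174  0.0285] rot [-1.5712e+00 -9.0000e-04  2.8243e+00] F [1.02 0.27 0.41] gap 0.0344 q [-0.7   0.15  1.84  0.    1.16  1.19]
[-0.4 14.5  0.1]
```

View pics/w4.png

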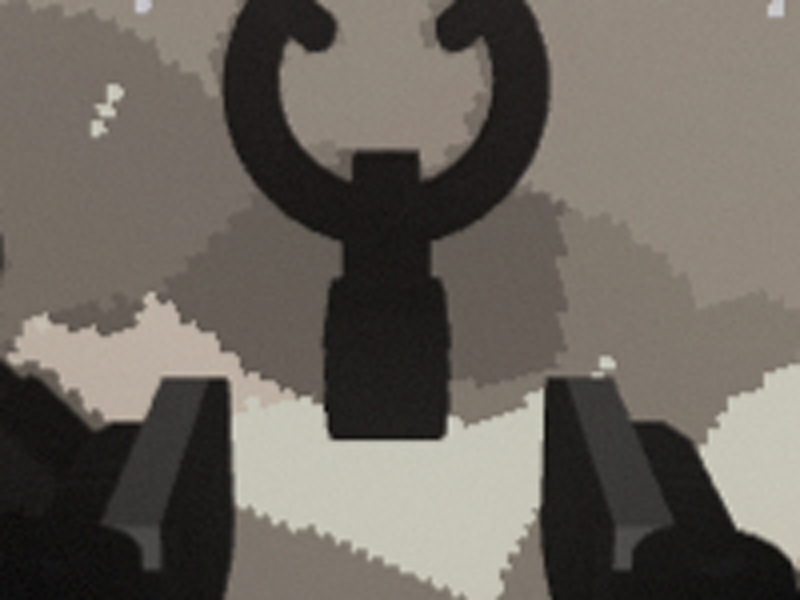

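Request:
apply_moves([
  [0,8,0,0,0.4],
  [0,6,0,0,0.4],
  [0,0,0,0,0.4],
  [0,0,0,0,0.4],
])

```text
time: 2.93
ee_pos: [0.4935, -0.3173, 0.014]
eef_rot: [-1.571, -0.001, 2.824]
contact_force: [0.7, -0.2, 0.2]
finger_gap: 0.0342
```

```bash
python3 -c "
from h import *
import pickle
s=st();print(delta([.494,-.3177,.014]))
d=grab('wrist');save(d,'w5',(180,150,380,300),4)"
```

```text
t 2.93 pos [ 0.4935 -0.3173  0.014 ] rot [-1.5713e+00 -1.2000e-03  2.8244e+00] F [ 0.69 -0.16  0.24] gap 0.0342 q [-0.7   0.17  1.84  0.    1.13  1.19]
[-0.6  0.   0.2]
```

View pics/w5.png

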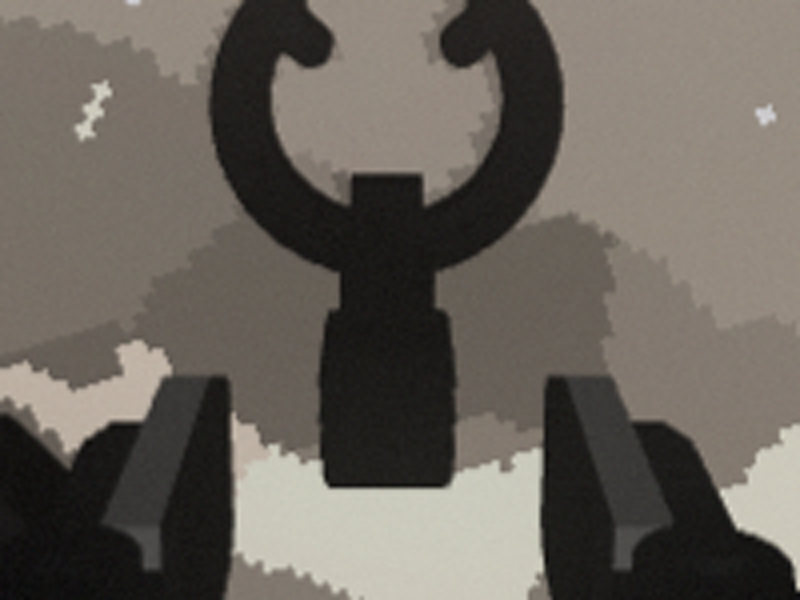

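Run:
```python
from h import *
import pickle
d=pickle.load(open('w4.pkl','rb'));T=np.linalg.inv(np.array(d['tool_from_camera']))
pts=np.array([[-11,8,17],[-11,3,17],[-11,0,17],[-11,-11,17],[11,3,17],[0,0,0],[0,-7,0],[-9,-7,8],[9,-7,8]])/1e3
p=cv2.projectPoints(pts,cv2.Rodrigues(T[:3,:3])[0],T[:3,3],d['mtx'],d['dist_coeffs'])[0].reshape(-1,2)
print(np.c_[pts*1e3,(p-[180,150])*4])
```

```text
[[-11.           8.          17.         521.18000864 289.514273  ]
 [-11.           3.          17.         524.9598854  301.91034113]
 [-11.           0.          17.         527.32999546 309.68279619]
 [-11.         -11.          17.         536.75097163 340.57534777]
 [ 11.           3.          17.         520.75142239 463.74527256]
 [  0.           0.           0.         389.17218523 393.25370613]
 [  0.          -7.           0.         389.3591694  415.49841078]
 [ -9.          -7.           8.         456.82053605 344.89578567]
 [  9.          -7.           8.         455.0233348  484.06236122]]
```

Request:
apply_moves([
  [0,0,0,0,0.12],
  [0,0,0,0,0.12],
  [0,0,0,0,0.12],
  [0,0,0,0,0.12],
  [0,0,0,0,0.12],
])

```text
time: 3.4
ee_pos: [0.4939, -0.3177, 0.0148]
eef_rot: [-1.571, 0.0, 2.824]
contact_force: [0.4, -0.1, 0.8]
finger_gap: 0.0103
```

```bash
python3 -c "
from h import *
import pickle
s=st()
d=grab('wrist');save(d,'w6',(180,150,380,300),4)"
```

```text
t 3.4 pos [ 0.4939 -0.3177  0.0148] rot [-1.5707e+00  2.0000e-04  2.8245e+00] F [ 0.41 -0.07  0.8 ] gap 0.0103 q [-0.7   0.17  1.84 -0.    1.13  1.19]
```

View pics/w6.png

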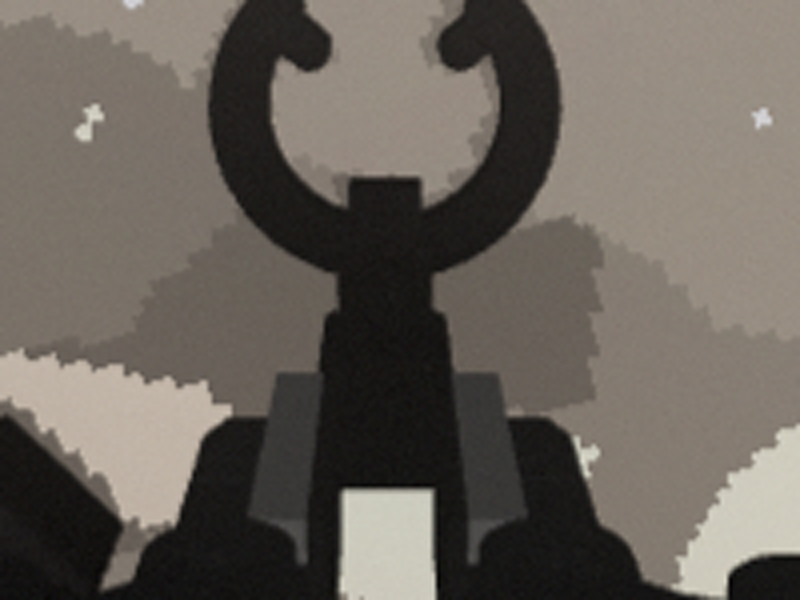

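```bash
python3 -c "
from h import *
s=st()
for n in ('scene','side'):
    d=grab(n);p=proj(d,[s['ee_pos'],s['ee_pos']+[0,0,.05]]);print(n,p);u,v=p[0].astype(int)
    c=(max(u-60,0),v-60,u+60,v+40);print(c);save(d,'f_'+n,c,6)
"
```

```text
t 3.45 pos [ 0.4939 -0.3176  0.0148] rot [-1.5707e+00  2.0000e-04  2.8244e+00] F [-0.28 -0.34  0.2 ] gap 0.0106 q [-0.7   0.17  1.84  0.    1.13  1.19]
scene [[209.59264469 287.21603783]
 [207.50869837 274.98277368]]
(np.int64(149), np.int64(227), np.int64(269), np.int64(327))
side [[296.60129547 299.68908766]
 [297.57816228 283.06974163]]
(np.int64(236), np.int64(239), np.int64(356), np.int64(339))
```

View pics/f_scene.png

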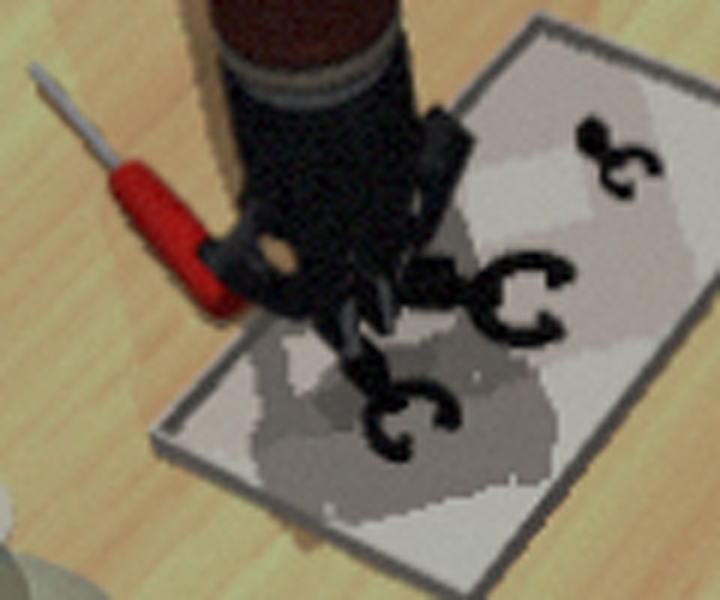

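View pics/f_side.png

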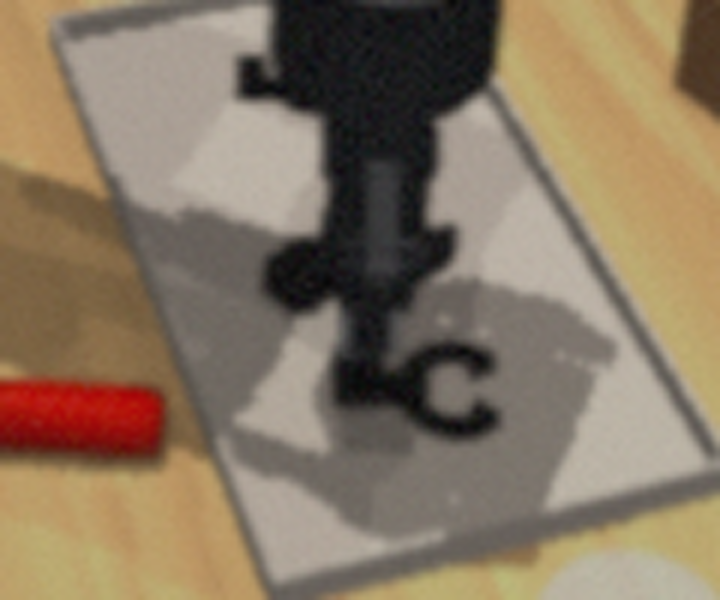

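Request:
apply_moves([
  [0,0,0,0,0.4],
  [0,0,0,0,0.4],
  [0,4,0,0,0.4],
  [0,2,0,0,0.4],
  [0,0,0,0,0.4],
])

```text
time: 3.97
ee_pos: [0.4933, -0.3172, 0.0078]
eef_rot: [-1.571, -0.001, 2.824]
contact_force: [0.5, -0.4, 0.5]
finger_gap: 0.0344
```

Request:
apply_moves([
  [0,2,0,0,0.4],
  [0,0,0,0,0.4],
])

```text
time: 4.13
ee_pos: [0.4936, -0.3174, 0.0062]
eef_rot: [-1.571, -0.001, 2.824]
contact_force: [-0.5, 0.8, -0.8]
finger_gap: 0.0342
```

Request:
apply_moves([
  [0,2,0,0,0.4],
  [0,0,0,0,0.4],
])

```text
time: 4.3
ee_pos: [0.4937, -0.3175, 0.0043]
eef_rot: [-1.571, -0.001, 2.824]
contact_force: [0.7, -0.0, 0.0]
finger_gap: 0.0341
```

Request:
apply_moves([
  [0,0,0,0,0.13],
  [0,0,0,0,0.13],
  [0,0,0,0,0.13],
  [0,0,0,0,0.13],
  [0,0,0,0,0.13],
])

```text
time: 4.72
ee_pos: [0.4939, -0.3177, 0.0048]
eef_rot: [-1.571, 0.0, 2.824]
contact_force: [-0.0, -0.1, -1.0]
finger_gap: 0.0113
```

```bash
python3 -c "
from h import *
d=grab('wrist');save(d,'w7',(180,150,380,300),4)
import numpy as np
im=d['image'].astype(float);im=np.clip(im*3,0,255).astype(np.uint8);d['image']=im;save(d,'w7b',(200,170,360,290),5)"
```

```text
(no output)
```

View pics/w7b.png

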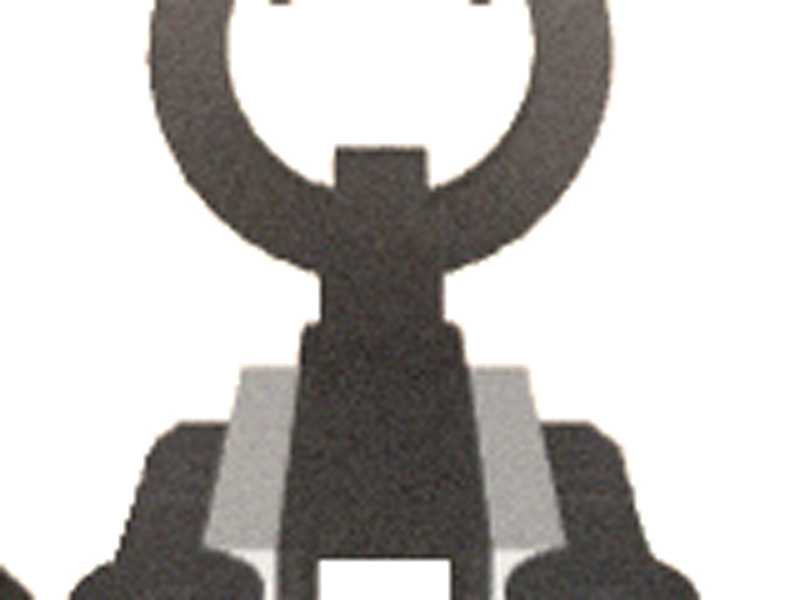

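Request:
apply_moves([
  [0,0,0,0,0.4],
  [0,0,0,0,0.4],
  [0,2,0,0,0.4],
  [0,2,0,0,0.4],
  [0,0,0,0,0.4],
])

```text
time: 5.18
ee_pos: [0.4935, -0.3173, 0.0001]
eef_rot: [-1.571, -0.001, 2.824]
contact_force: [0.2, 0.7, -0.9]
finger_gap: 0.0339
```

Request:
apply_moves([
  [0,2,0,0,0.4],
  [0,0,0,0,0.4],
])

```text
time: 5.35
ee_pos: [0.4936, -0.3174, -0.0018]
eef_rot: [-1.571, -0.001, 2.824]
contact_force: [0.7, -0.4, -0.6]
finger_gap: 0.0344
```

```bash
python3 -c "
from h import *
st()
for n in ('scene','side','wrist'):
    d=grab(n)
    d['image']=np.clip(d['image'].astype(float)*2.5,0,255).astype(np.uint8)
    save(d,'g_'+n,{'scene':(160,230,270,320),'side':(246,250,346,330),'wrist':(180,150,380,300)}[n],{'scene':7,'side':7,'wrist':4}[n])
"
```

```text
t 5.35 pos [ 0.4936 -0.3174 -0.0018] rot [-1.5711e+00 -7.0000e-04  2.8244e+00] F [ 0.72 -0.41 -0.58] gap 0.0344 q [-0.7   0.19  1.85  0.    1.11  1.19]
```

View pics/g_side.png

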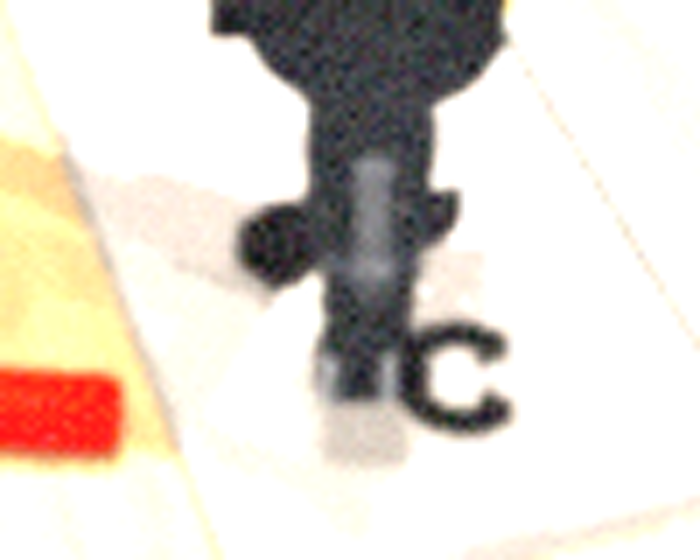

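View pics/g_wrist.png

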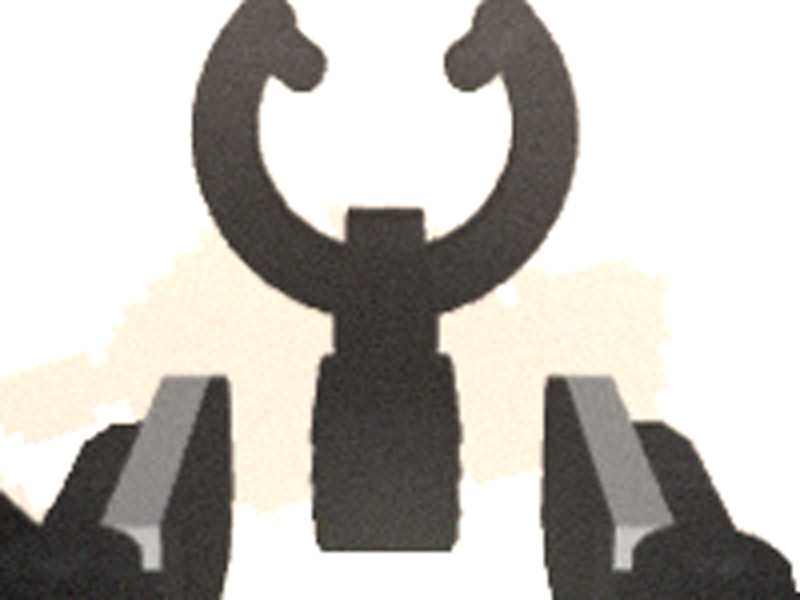

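Request:
apply_moves([
  [0,2,0,0,0.4],
  [0,2,0,0,0.4],
  [0,0,0,0,0.4],
])

```text
time: 5.75
ee_pos: [0.4935, -0.3174, -0.0058]
eef_rot: [-1.571, -0.001, 2.824]
contact_force: [-0.4, 1.0, -0.9]
finger_gap: 0.0342
```

Request:
apply_moves([
  [0,2,0,0,0.4],
  [0,2,0,0,0.4],
  [0,0,0,0,0.4],
])

```text
time: 6.0
ee_pos: [0.4935, -0.3174, -0.0099]
eef_rot: [-1.571, -0.001, 2.824]
contact_force: [0.2, 0.2, -0.1]
finger_gap: 0.0342
```

Request:
apply_moves([
  [0,0,0,0,0.1],
  [0,0,0,0,0.1],
  [0,0,0,0,0.1],
  [0,0,0,0,0.1],
  [0,0,0,0,0.1],
])

```text
time: 6.42
ee_pos: [0.494, -0.3177, -0.0092]
eef_rot: [-1.571, 0.0, 2.824]
contact_force: [-0.5, -0.7, 0.0]
finger_gap: 0.0138
```

```bash
python3 -c "
from h import *
st()
for n in ('side','wrist'):
    d=grab(n)
    d['image']=np.clip(d['image'].astype(float)*2.5,0,255).astype(np.uint8)
    save(d,'i_'+n,{'scene':(160,230,270,320),'side':(246,250,346,330),'wrist':(180,150,380,300)}[n],{'scene':7,'side':7,'wrist':4}[n])
"
```

```text
t 6.42 pos [ 0.494  -0.3177 -0.0092] rot [-1.5707e+00  3.0000e-04  2.8244e+00] F [-0.49 -0.67  0.02] gap 0.0138 q [-0.7   0.2   1.85  0.    1.09  1.19]
```

View pics/i_wrist.png

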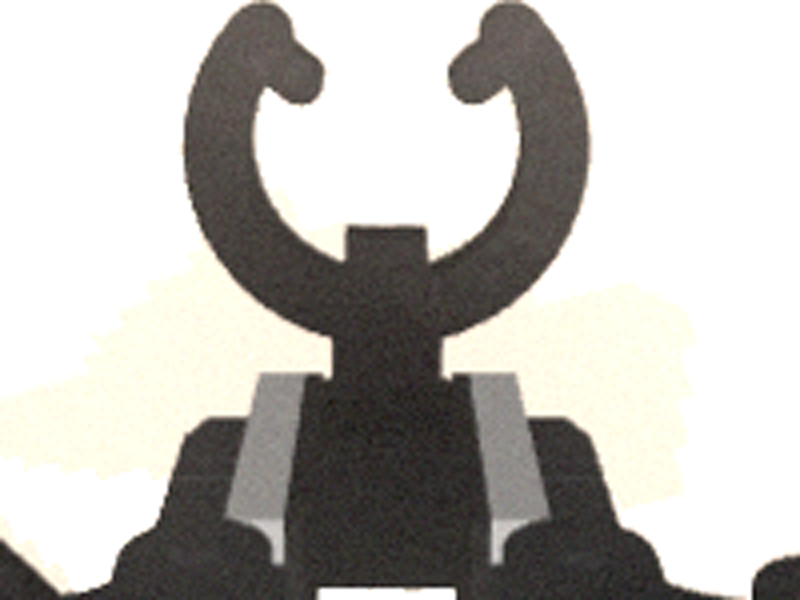

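View pics/i_side.png

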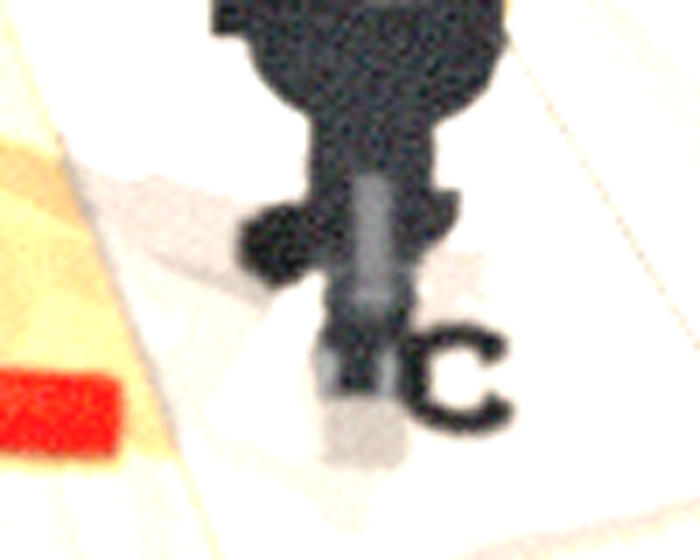

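Request:
apply_moves([
  [0,0,0,0,0],
  [0,0,0,0,0],
  [0,0,0,0,0],
])

```text
time: 6.77
ee_pos: [0.494, -0.3177, -0.0091]
eef_rot: [-1.571, 0.0, 2.824]
contact_force: [-0.3, -0.2, 0.9]
finger_gap: 0.0141
```

Request:
apply_moves([
  [0,-8,0,0,0],
  [0,-15,0,0,0],
  [0,-20,0,0,0],
  [0,-20,0,0,0],
  [0,0,0,0,0],
])

```text
time: 7.18
ee_pos: [0.4964, -0.3196, 0.0588]
eef_rot: [-1.568, 0.007, 2.825]
contact_force: [0.7, -0.9, -0.4]
finger_gap: 0.0139
```

Request:
apply_moves([
  [0,-30,0,0,0],
  [0,-30,0,0,0],
  [0,0,0,0,0],
])

```text
time: 7.43
ee_pos: [0.4968, -0.32, 0.1202]
eef_rot: [-1.567, 0.01, 2.825]
contact_force: [1.1, -1.0, 2.3]
finger_gap: 0.0136
```

```bash
python3 -c "
from h import *
import pickle
st()
W={}
for n in ('scene','side','wrist'):
    d=grab(n);W[n]=d
    save(d,'j_'+n)
pickle.dump(W,open('j.pkl','wb'))
"
```

```text
t 7.43 pos [ 0.4968 -0.32    0.1202] rot [-1.567   0.0095  2.8245] F [ 1.12 -1.01  2.33] gap 0.0136 q [-0.7   0.04  1.78 -0.    1.31  1.19]
```

View pics/j_wrist.png

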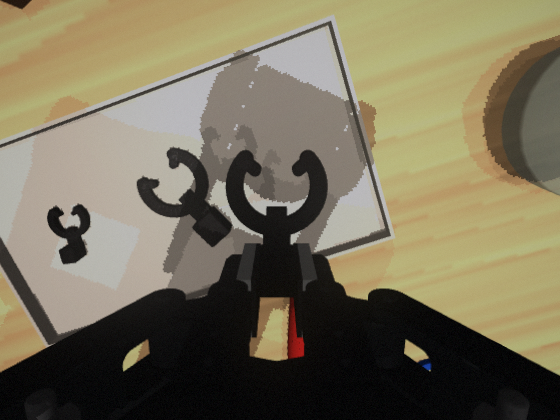

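View pics/j_scene.png

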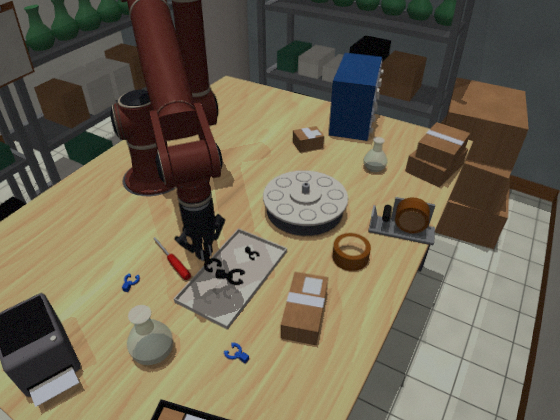

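The clip is held and the bystanders are untouched. Carrying it to the stand.

Request:
apply_moves([
  [10,0,-28,0,0],
  [12,0,-33,0,0],
  [12,0,-33,0,0],
  [12,0,-33,0,0],
  [12,0,-33,0,0],
])

```text
time: 8.0
ee_pos: [0.4868, -0.1454, 0.1111]
eef_rot: [-1.571, -0.004, 2.824]
contact_force: [-0.0, -0.2, -0.4]
finger_gap: 0.0141
```

Request:
apply_moves([
  [12,0,-33,0,0],
  [12,0,-33,0,0],
  [12,0,-33,0,0],
  [12,0,-33,0,0],
  [12,0,-33,0,0],
])

```text
time: 8.42
ee_pos: [0.4811, 0.0297, 0.1114]
eef_rot: [-1.57, -0.004, 2.824]
contact_force: [0.6, -0.8, -0.7]
finger_gap: 0.0142
```

```bash
python3 -c "
from h import *
st();print(delta([.480,.131,.12]))"
```

```text
t 8.42 pos [0.4811 0.0297 0.1114] rot [-1.57   -0.0037  2.8241] F [ 0.59 -0.78 -0.7 ] gap 0.0142 q [-0.09 -0.21  2.03  0.    1.32  1.8 ]
[ 32.7  -8.6 -95.8]
```

Request:
apply_moves([
  [11,-4,-32,0,0],
  [11,-4,-32,0,0],
  [10,0,-28,0,0],
  [0,0,0,0,0],
  [0,0,0,0,0],
])

```text
time: 8.83
ee_pos: [0.4797, 0.1265, 0.1195]
eef_rot: [-1.569, -0.003, 2.828]
contact_force: [1.2, -0.5, -0.7]
finger_gap: 0.0141
```

```bash
python3 -c "
from h import *
import pickle
s=st();W={'s':s}
for n in ('scene','side','wrist'):
    d=grab(n);W[n]=d
save(W['wrist'],'k_wrist');save(W['scene'],'k_scene',(240,140,360,240),6.5);save(W['side'],'k_side',(210,120,330,220),6.5)
pickle.dump(W,open('k.pkl','wb'))
"
```

```text
t 8.83 pos [0.4797 0.1265 0.1195] rot [-1.569  -0.0035  2.8275] F [ 1.16 -0.48 -0.72] gap 0.0141 q [ 0.11 -0.18  2.   -0.    1.33  1.99]
```

View pics/k_wrist.png

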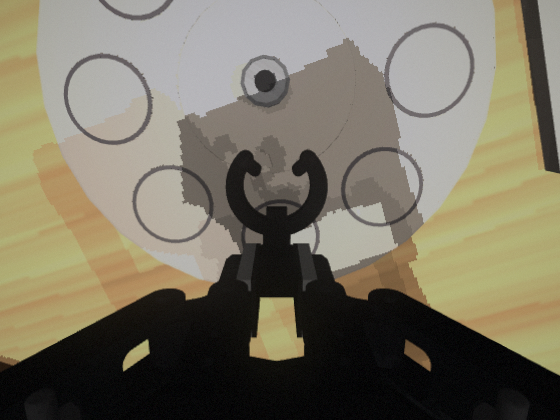

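View pics/k_scene.png

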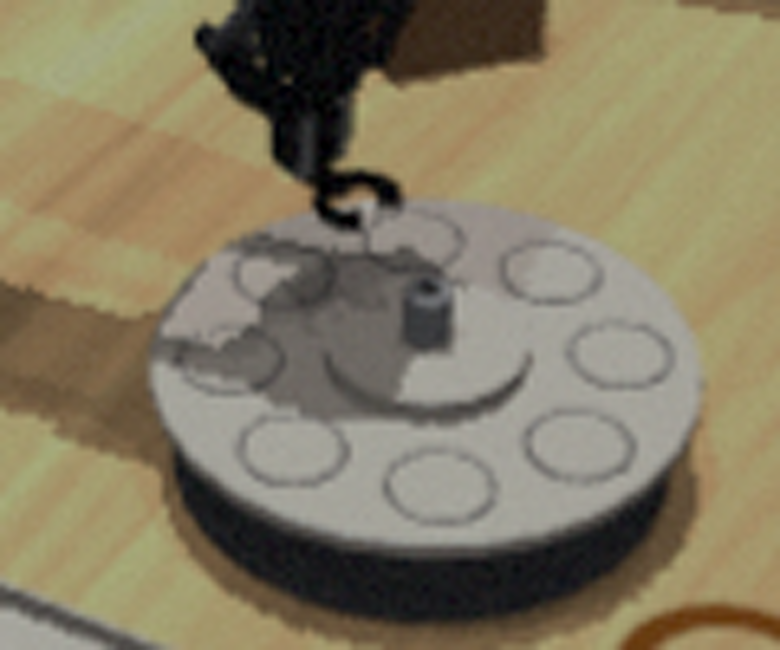

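View pics/k_side.png

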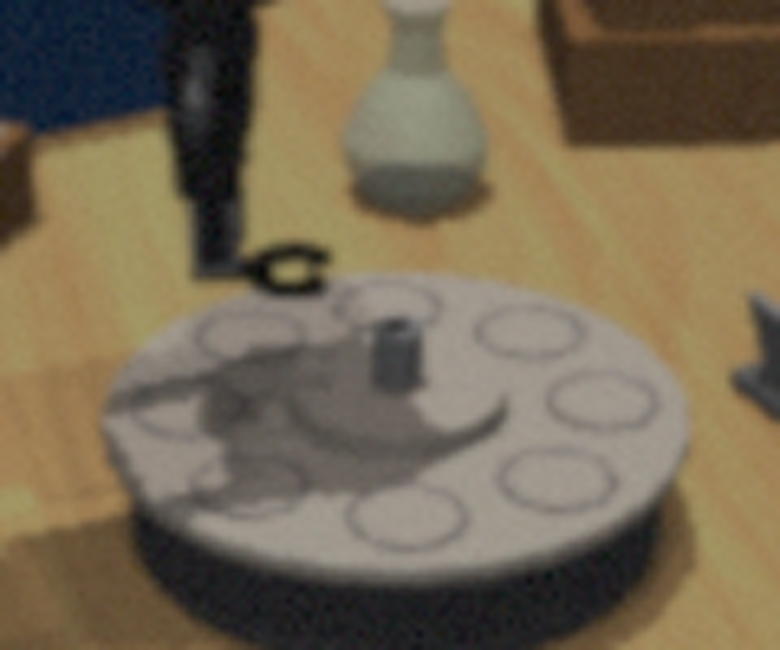

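Run:
```python
from h import *
import pickle
W=pickle.load(open('k.pkl','rb'));w=W['wrist'];print(w['mtx'][0],w['dist_coeffs'])
save(w,'kw_c',(180,0,380,120),4)
# mouth-grey top ellipse
for n,p in (('scene',(306,184.3)),('side',(270.9,170.2))):
    print(n,tri(w,(265,81),W[n],p))
for z in (.09,.095,.1,.105,.11):print(z,onz(w,[(265,81)],z)[0][:2])
```

```text
[349.06121284   0.         276.33098159] [0.00912519 0.         0.         0.         0.        ]
scene (array([0.55821982, 0.10541194, 0.10585889]), np.float64(9.607087398415249e-05))
side (array([0.55759016, 0.1056912 , 0.10184138]), np.float64(0.002029077928040795))
0.09 [0.55951282 0.10549916]
0.095 [0.55911848 0.10547895]
0.1 [0.55872414 0.10545874]
0.105 [0.5583298  0.10543853]
0.11 [0.55793546 0.10541833]
```

View pics/kw_c.png

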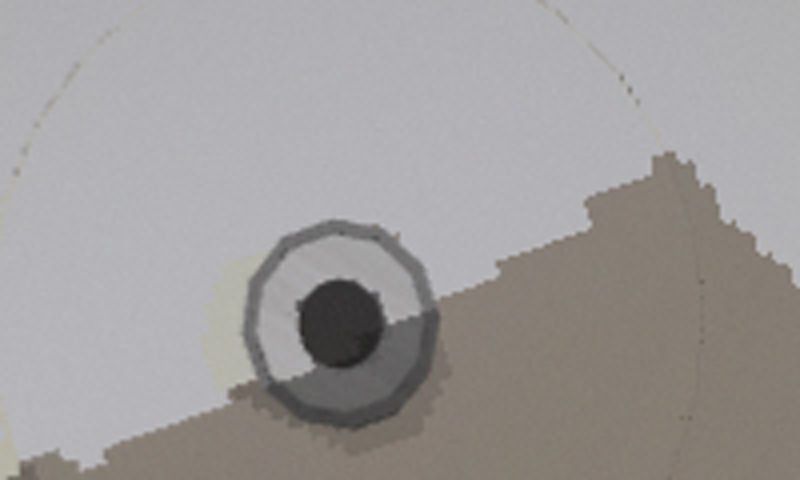

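Run:
```python
from h import *
import pickle
W=pickle.load(open('k.pkl','rb'));w=W['wrist'];s=W['s']
c=lambda x,y:(180+x/4,y/4)
pts=[c(16,172),c(78,66),c(120,25),c(540,2),c(622,78),c(640,100),c(701,282),c(685,416),c(702,330)]
for z in (.06,.065,.07,.075,.08,.085,.09):
    P=onz(w,pts,z)[:,:2]; 
    A=np.c_[2*P,np.ones(len(P))];x=np.linalg.lstsq(A,(P**2).sum(1),rcond=None)[0];r=np.sqrt(x[2]+x[:2]@x[:2]);print(z,x[:2].round(4),r.round(4))
# spindle top dia
for z in (.1,.105,.11):
    P=onz(w,[c(244,325),c(438,315)],z);print(z,np.linalg.norm(P[0]-P[1]))
# held clip: underside/points  
print('clip exp origin px',proj(w,[s['ee_pos']]))
T=R.from_euler('xyz',s['eef_rot']).as_matrix()
for p in ([-36,-12.1-6,0],[-36,-18.1,21.5],[-36,-18.1,-21.5],[-54,-18.1,8],[-54,-18.1,-8]): print(p,proj(w,[s['ee_pos']+T@np.array(p)/1e3]))
save(w,'kw_clip',(200,130,360,300),3.5)
```

```text
0.06 [0.5597 0.1052] 0.0533
0.065 [0.5593 0.1052] 0.0521
0.07 [0.559  0.1052] 0.0509
0.075 [0.5586 0.1051] 0.0497
0.08 [0.5583 0.1051] 0.0485
0.085 [0.5579 0.1051] 0.0473
0.09 [0.5576 0.1051] 0.0461
0.1 0.024006871554583517
0.105 0.02334991275156974
0.11 0.02269295394855599
clip exp origin px [[274.66194172 249.823579  ]]
[-36, -18.1, 0] [[274.03096971 187.36692969]]
[-36, -18.1, 21.5] [[324.55597795 187.15922884]]
[-36, -18.1, -21.5] [[223.51409592 187.56833676]]
[-54, -18.1, 8] [[293.18516047 144.5668227 ]]
[-54, -18.1, -8] [[254.37279874 144.72687027]]
```

View pics/kw_clip.png

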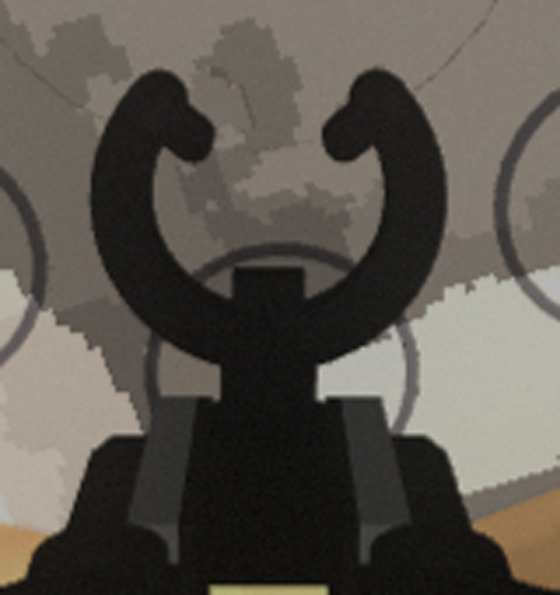

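Request:
apply_moves([
  [-5,0,-5,0,0],
  [-5,14,0,0,0],
  [0,14,0,0,0],
  [0,14,0,0,0],
  [0,0,0,0,0],
])

```text
time: 9.4
ee_pos: [0.4906, 0.1259, 0.0764]
eef_rot: [-1.568, -0.005, 2.822]
contact_force: [-0.5, -0.3, -0.8]
finger_gap: 0.0142
```

Request:
apply_moves([
  [0,0,0,0,0],
  [0,0,0,0,0],
])

```text
time: 9.57
ee_pos: [0.4931, 0.1266, 0.0804]
eef_rot: [-1.571, 0.001, 2.823]
contact_force: [1.3, -0.3, -0.0]
finger_gap: 0.0137
```

Run:
```python
from h import *
import pickle
s=st();w=grab('wrist');sc=grab('scene');si=grab('side');pickle.dump((s,w,sc,si),open('l.pkl','wb'))
save(w,'l_w',(180,40,380,190),4);save(sc,'l_sc',(265,150,345,210),9);save(si,'l_si',(230,130,310,190),9)
print(delta([.558,.1053,s['ee_pos'][2]]))
```

```text
t 9.57 pos [0.4931 0.1266 0.0804] rot [-1.5712e+00  8.0000e-04  2.8234e+00] F [ 1.31 -0.31 -0.04] gap 0.0137 q [ 0.11 -0.11  2.    0.    1.25  1.99]
[-68.1   0.7   0.4]
```

View pics/l_w.png

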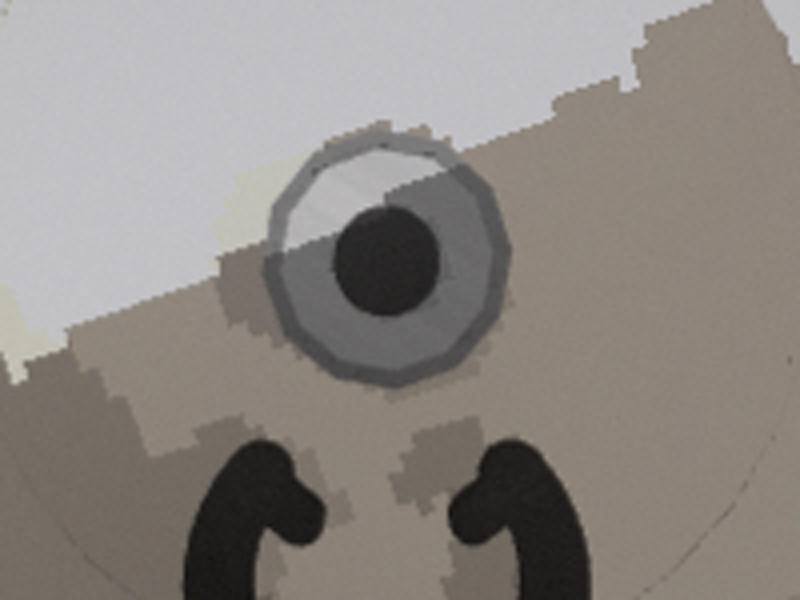

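View pics/l_si.png

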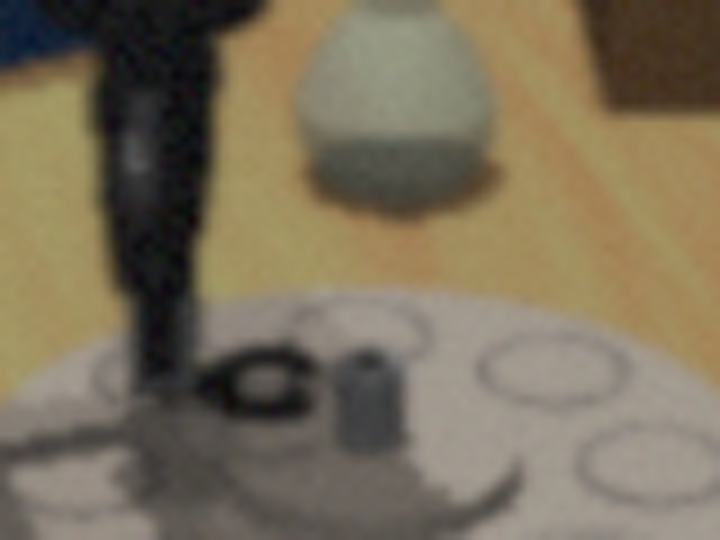

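Request:
apply_moves([
  [3,5,0,0,0],
  [0,5,0,0,0],
  [0,0,0,0,0],
  [0,0,0,0,0],
])

```text
time: 10.05
ee_pos: [0.489, 0.128, 0.0691]
eef_rot: [-1.57, -0.001, 2.825]
contact_force: [0.5, 0.5, -0.0]
finger_gap: 0.014
```

Request:
apply_moves([
  [0,2,0,0,0],
  [0,0,0,0,0],
  [0,0,0,0,0],
])

```text
time: 10.3
ee_pos: [0.4896, 0.1279, 0.0676]
eef_rot: [-1.571, -0.0, 2.824]
contact_force: [-0.8, -0.1, -0.9]
finger_gap: 0.0142
```

Request:
apply_moves([
  [0,2,0,0,0],
  [0,0,0,0,0],
  [0,0,0,0,0],
])

```text
time: 10.55
ee_pos: [0.4895, 0.1279, 0.0656]
eef_rot: [-1.571, -0.0, 2.824]
contact_force: [0.6, 0.6, -0.9]
finger_gap: 0.0139
```

Request:
apply_moves([
  [0,1.5,0,0,0],
  [0,0,0,0,0],
  [0,0,0,0,0],
])

```text
time: 10.8
ee_pos: [0.4896, 0.1279, 0.0642]
eef_rot: [-1.571, 0.0, 2.824]
contact_force: [0.0, 0.1, 0.6]
finger_gap: 0.0141
```

Request:
apply_moves([
  [0,1,0,0,0],
  [0,0,0,0,0],
  [0,0,0,0,0],
])

```text
time: 11.05
ee_pos: [0.49, 0.128, 0.0637]
eef_rot: [-1.571, 0.001, 2.824]
contact_force: [-0.9, 0.4, 2.2]
finger_gap: 0.014
```

Request:
apply_moves([
  [0,1,0,0,0],
  [0,0,0,0,0],
  [0,0,0,0,0],
])

```text
time: 11.3
ee_pos: [0.4902, 0.128, 0.0627]
eef_rot: [-1.571, 0.001, 2.824]
contact_force: [0.1, -0.6, 4.1]
finger_gap: 0.0142
```

Request:
apply_moves([
  [0,1,0,0,0],
  [0,0,0,0,0],
  [0,0,0,0,0],
])

```text
time: 11.55
ee_pos: [0.4901, 0.128, 0.0616]
eef_rot: [-1.571, 0.001, 2.824]
contact_force: [0.7, 0.7, 4.8]
finger_gap: 0.014
```

Request:
apply_moves([
  [0,0.7,0,0,0],
  [0,0,0,0,0],
  [0,0,0,0,0],
])

```text
time: 11.8
ee_pos: [0.4901, 0.128, 0.061]
eef_rot: [-1.571, 0.001, 2.824]
contact_force: [0.1, 0.0, 5.1]
finger_gap: 0.0138
```

Run:
```python
from h import *
s=st();w=grab('wrist');si=grab('side')
save(w,'m_w',(180,40,380,190),4);save(si,'m_si',(230,130,310,190),9)
print(delta([.558,.1053,s['ee_pos'][2]]))
```

```text
t 11.8 pos [0.4901 0.128  0.061 ] rot [-1.5713e+00  1.0000e-03  2.8244e+00] F [0.13 0.02 5.15] gap 0.0138 q [ 0.11 -0.09  2.02  0.    1.21  2.  ]
[-71.6   0.1   0.4]
```

View pics/m_w.png

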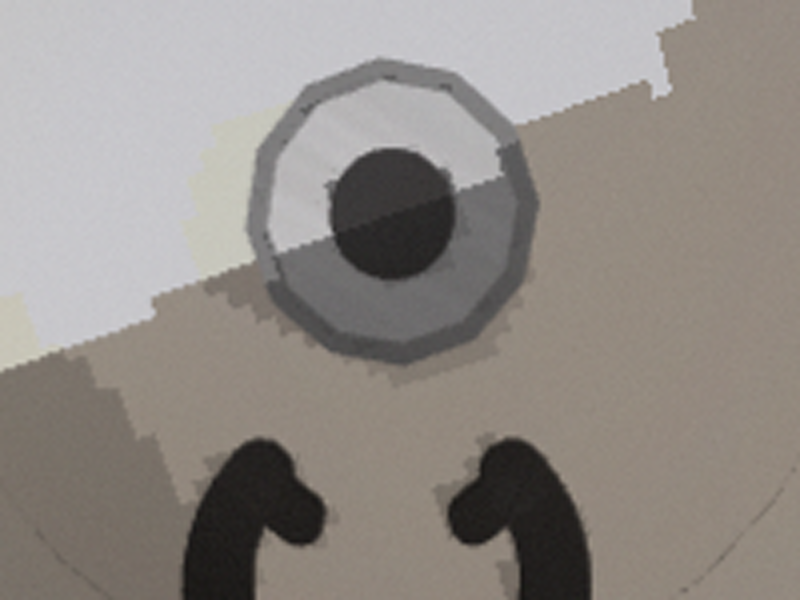

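View pics/m_si.png

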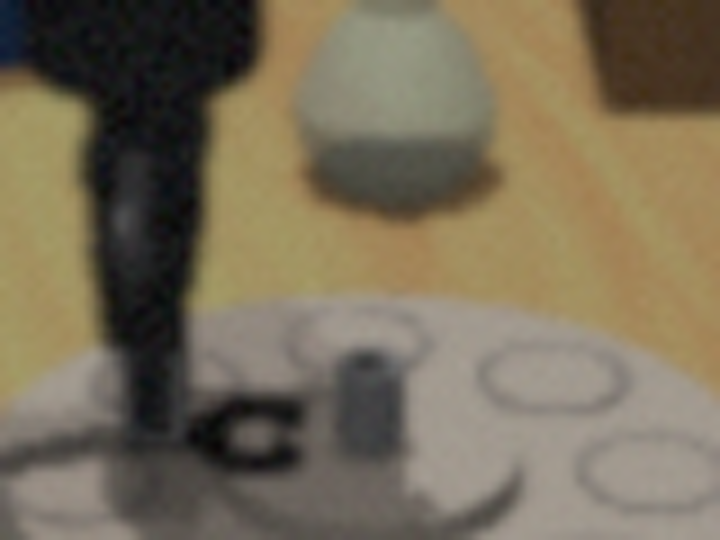

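Request:
apply_moves([
  [-2,0.7,0.5,0,0],
  [-2,0,0,0,0],
  [-2,0,0,0,0],
  [0,0,0,0,0],
])

```text
time: 12.23
ee_pos: [0.4956, 0.1256, 0.0603]
eef_rot: [-1.571, 0.0, 2.824]
contact_force: [-0.3, 0.1, 6.1]
finger_gap: 0.0145
```

Request:
apply_moves([
  [-1.5,0,0,0,0],
  [-1.5,0,0,0,0],
  [0,0,0,0,0],
])

```text
time: 12.48
ee_pos: [0.4984, 0.1247, 0.0604]
eef_rot: [-1.571, 0.0, 2.824]
contact_force: [-0.3, 0.1, 6.7]
finger_gap: 0.014
```

Request:
apply_moves([
  [-1.5,0,0,0,0],
  [-1.5,0,0,0,0],
  [0,0,0,0,0],
])

```text
time: 12.73
ee_pos: [0.5012, 0.1238, 0.0604]
eef_rot: [-1.571, 0.0, 2.824]
contact_force: [-0.4, 0.7, 6.7]
finger_gap: 0.0135
```

Request:
apply_moves([
  [-1.5,0,0,0,0],
  [-1.5,0,0,0,0],
  [0,0,0,0,0],
])

```text
time: 12.98
ee_pos: [0.504, 0.1228, 0.0604]
eef_rot: [-1.571, 0.0, 2.824]
contact_force: [-0.1, 1.1, 6.6]
finger_gap: 0.014
```

Request:
apply_moves([
  [-1.5,0,0,0,0],
  [-1.5,0,0,0,0],
  [0,0,0,0,0],
])

```text
time: 13.23
ee_pos: [0.5069, 0.1219, 0.0604]
eef_rot: [-1.571, 0.0, 2.824]
contact_force: [-0.5, -0.4, 6.5]
finger_gap: 0.014
```

Request:
apply_moves([
  [-1.5,0,0,0,0],
  [0,0,0,0,0],
])

```text
time: 13.4
ee_pos: [0.5083, 0.1214, 0.0604]
eef_rot: [-1.571, 0.0, 2.824]
contact_force: [-0.2, 0.6, 6.3]
finger_gap: 0.0142
```

Run:
```python
from h import *
s=st();w=grab('wrist');si=grab('side')
save(w,'n_w',(180,60,380,210),4);save(si,'n_si',(230,130,310,190),9)
print(delta([.558,.1053,s['ee_pos'][2]]))
```

```text
t 13.4 pos [0.5083 0.1214 0.0604] rot [-1.5711e+00  2.0000e-04  2.8243e+00] F [-0.19  0.58  6.34] gap 0.0142 q [ 0.09 -0.05  1.98  0.    1.21  1.98]
[-52.3   0.   -0.2]
```

View pics/n_w.png

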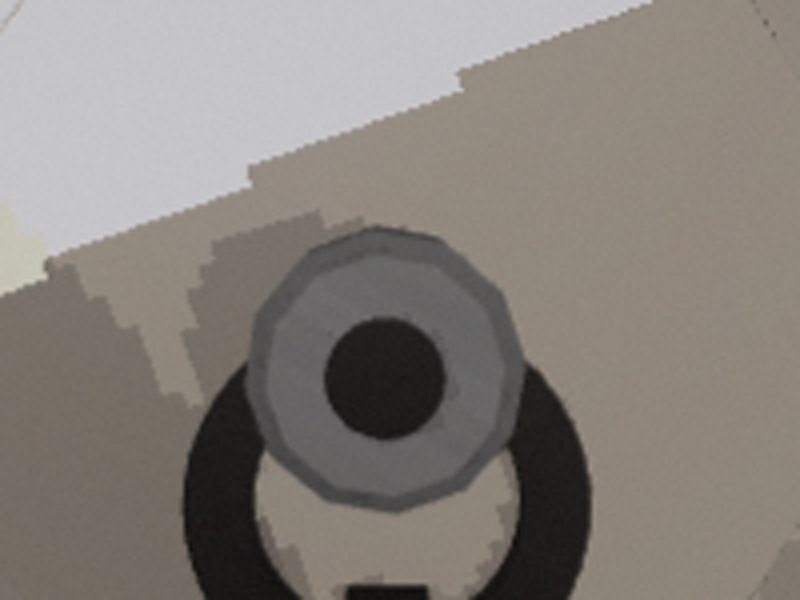

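View pics/n_si.png

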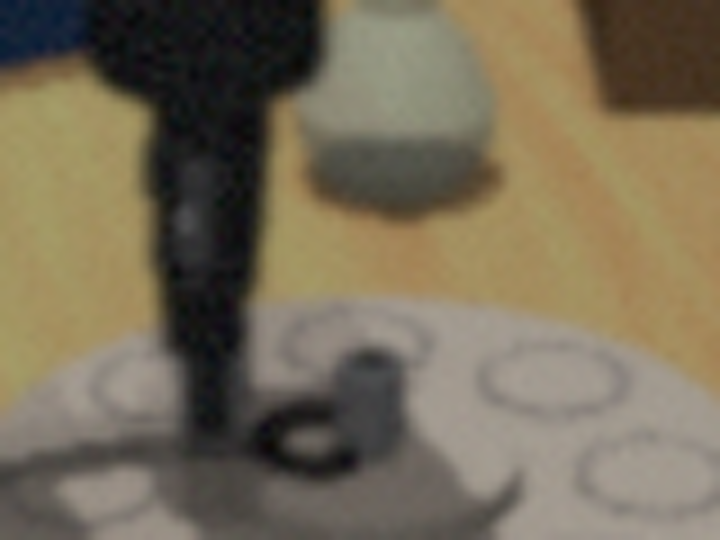

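Request:
apply_moves([
  [-1,0,0,0,0],
  [0,0,0,0,0],
])

```text
time: 13.67
ee_pos: [0.5091, 0.1212, 0.0604]
eef_rot: [-1.571, 0.0, 2.824]
contact_force: [-0.9, 0.6, 6.6]
finger_gap: 0.0136
```

Request:
apply_moves([
  [-1,0,0,0,0],
  [0,0,0,0,0],
])

```text
time: 13.83
ee_pos: [0.5101, 0.1209, 0.0603]
eef_rot: [-1.571, -0.0, 2.824]
contact_force: [0.3, 0.2, 7.1]
finger_gap: 0.0138
```

Request:
apply_moves([
  [-1,0,0,0,0],
  [0,0,0,0,0],
])

```text
time: 14.0
ee_pos: [0.511, 0.1205, 0.0603]
eef_rot: [-1.571, -0.0, 2.824]
contact_force: [-1.0, 0.2, 6.7]
finger_gap: 0.014
```

Request:
apply_moves([
  [-1,0,0,0,0],
  [0,0,0,0,0],
])

```text
time: 14.17
ee_pos: [0.5113, 0.1205, 0.0601]
eef_rot: [-1.571, -0.002, 2.824]
contact_force: [-2.0, 1.1, 7.7]
finger_gap: 0.0139
```

Request:
apply_moves([
  [-1,0,0,0,0],
  [0,0,0,0,0],
])

```text
time: 14.33
ee_pos: [0.5116, 0.1204, 0.0601]
eef_rot: [-1.571, -0.003, 2.824]
contact_force: [-4.7, 1.4, 9.1]
finger_gap: 0.0142
```

Request:
apply_moves([
  [-1,0,0,0,0],
  [0,0,0,0,0],
])

```text
time: 14.5
ee_pos: [0.5122, 0.1202, 0.0601]
eef_rot: [-1.571, -0.005, 2.824]
contact_force: [-6.2, 1.9, 9.8]
finger_gap: 0.014
```

Request:
apply_moves([
  [-1,0,0,0,0],
  [0,0,0,0,0],
])

```text
time: 14.67
ee_pos: [0.5129, 0.12, 0.0601]
eef_rot: [-1.571, -0.005, 2.824]
contact_force: [-7.2, 3.0, 10.8]
finger_gap: 0.014
```

Request:
apply_moves([
  [-1,-0.5,0,0,0],
  [0,0,0,0,0],
])

```text
time: 14.83
ee_pos: [0.5136, 0.1197, 0.0601]
eef_rot: [-1.571, -0.005, 2.825]
contact_force: [-5.6, 2.3, 8.1]
finger_gap: 0.014
```

Request:
apply_moves([
  [-1,-0.3,0,0,0],
  [0,0,0,0,0],
])

```text
time: 15.0
ee_pos: [0.5146, 0.1193, 0.0602]
eef_rot: [-1.57, -0.005, 2.825]
contact_force: [-5.9, 1.8, 6.5]
finger_gap: 0.0139
```

Request:
apply_moves([
  [-1,-0.3,0,0,0],
  [0,0,0,0,0],
])

```text
time: 15.17
ee_pos: [0.5159, 0.1189, 0.0605]
eef_rot: [-1.571, -0.004, 2.825]
contact_force: [-3.8, 2.5, 6.3]
finger_gap: 0.014
```

Request:
apply_moves([
  [-1,0,0,0,0],
  [0,0,0,0,0],
])

```text
time: 15.33
ee_pos: [0.5177, 0.1183, 0.0608]
eef_rot: [-1.571, -0.002, 2.825]
contact_force: [-2.3, 0.8, 6.4]
finger_gap: 0.014
```

Request:
apply_moves([
  [-1,0,0,0,0],
  [0,0,0,0,0],
])

```text
time: 15.5
ee_pos: [0.5197, 0.1177, 0.0612]
eef_rot: [-1.571, 0.001, 2.824]
contact_force: [0.7, -1.6, 6.4]
finger_gap: 0.0141
```

Request:
apply_moves([
  [-1,0,0,0,0],
  [0,0,0,0,0],
])

```text
time: 15.67
ee_pos: [0.5212, 0.1172, 0.0615]
eef_rot: [-1.571, 0.002, 2.824]
contact_force: [2.1, 0.7, 5.5]
finger_gap: 0.014
```

Request:
apply_moves([
  [-1,0,0,0,0],
  [0,0,0,0,0],
])

```text
time: 15.83
ee_pos: [0.5223, 0.1169, 0.0615]
eef_rot: [-1.571, 0.002, 2.824]
contact_force: [3.7, -0.8, 4.3]
finger_gap: 0.0139
```

Request:
apply_moves([
  [-1,0,0,0,0],
  [0,0,0,0,0],
])

```text
time: 16.0
ee_pos: [0.523, 0.1166, 0.0615]
eef_rot: [-1.571, 0.002, 2.824]
contact_force: [2.7, 0.1, 5.4]
finger_gap: 0.0139
```

Request:
apply_moves([
  [-0.7,0,0,0,0],
  [0,0,0,0,0],
])

```text
time: 16.17
ee_pos: [0.5234, 0.1165, 0.0614]
eef_rot: [-1.571, 0.001, 2.824]
contact_force: [2.6, 1.1, 5.3]
finger_gap: 0.0141
```

Request:
apply_moves([
  [-0.7,0,0,0,0],
  [0,0,0,0,0],
])

```text
time: 16.33
ee_pos: [0.5239, 0.1163, 0.0613]
eef_rot: [-1.571, 0.001, 2.824]
contact_force: [0.7, -0.3, 5.3]
finger_gap: 0.0142
```

Request:
apply_moves([
  [-0.7,0,0,0,0],
  [0,0,0,0,0],
])

```text
time: 16.5
ee_pos: [0.5243, 0.1162, 0.0612]
eef_rot: [-1.571, -0.0, 2.824]
contact_force: [-0.4, 0.3, 5.4]
finger_gap: 0.0138
```

Request:
apply_moves([
  [-0.7,0,0,0,0],
  [0,0,0,0,0],
])

```text
time: 16.67
ee_pos: [0.5246, 0.116, 0.061]
eef_rot: [-1.571, -0.001, 2.824]
contact_force: [-0.2, 0.1, 6.3]
finger_gap: 0.0143
```

Run:
```python
from h import *
s=st();w=grab('wrist');si=grab('scene')
save(w,'o_w',(180,90,380,240),4);save(si,'o_sc',(265,150,345,210),9)
print(delta([.558,.1053,s['ee_pos'][2]]))
```

```text
t 16.67 pos [0.5246 0.116  0.061 ] rot [-1.5709e+00 -1.0000e-03  2.8244e+00] F [-0.24  0.14  6.32] gap 0.0143 q [ 0.08 -0.01  1.94  0.    1.21  1.97]
[-35.   -0.   -0.2]
```

View pics/o_w.png

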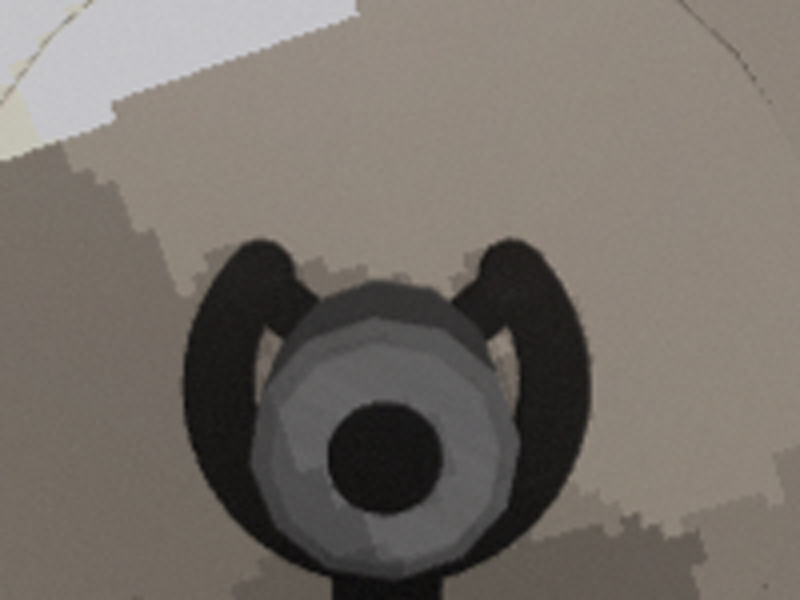

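Request:
apply_moves([
  [-0.8,0,0,0,0],
  [0,0,0,0,0],
])

```text
time: 16.93
ee_pos: [0.5252, 0.1158, 0.0609]
eef_rot: [-1.571, -0.001, 2.824]
contact_force: [-0.9, 0.5, 6.1]
finger_gap: 0.0143
```

Request:
apply_moves([
  [-0.8,0,0,0,0],
  [0,0,0,0,0],
])

```text
time: 17.1
ee_pos: [0.5254, 0.1157, 0.0607]
eef_rot: [-1.571, -0.003, 2.824]
contact_force: [-1.8, 1.4, 6.4]
finger_gap: 0.0137
```

Request:
apply_moves([
  [-0.8,0,0,0,0],
  [0,0,0,0,0],
])

```text
time: 17.27
ee_pos: [0.5254, 0.1157, 0.0605]
eef_rot: [-1.57, -0.005, 2.824]
contact_force: [-4.1, 1.6, 6.9]
finger_gap: 0.014
```

Request:
apply_moves([
  [0.8,0,0,0,0],
  [0.8,-0.5,0,0,0],
  [0,-0.5,0,0,0],
  [0,0,0,0,0],
])

```text
time: 17.6
ee_pos: [0.5252, 0.1157, 0.0618]
eef_rot: [-1.571, -0.001, 2.824]
contact_force: [-1.1, -0.0, 4.4]
finger_gap: 0.0136
```

Request:
apply_moves([
  [0,0,0,0,0.35],
  [0,0,0,0,0.45],
  [0,0,0,0,0.45],
  [0,0,0,0,0.45],
])

```text
time: 17.93
ee_pos: [0.5248, 0.1155, 0.0609]
eef_rot: [-1.57, -0.002, 2.824]
contact_force: [-0.1, -0.8, -0.7]
finger_gap: 0.0382
```

Run:
```python
from h import *
s=st();w=grab('wrist')
save(w,'p_w',(180,90,380,240),4)
print(delta([.558,.1053,s['ee_pos'][2]]))
```

```text
t 17.93 pos [0.5248 0.1155 0.0609] rot [-1.5701e+00 -1.8000e-03  2.8243e+00] F [-0.14 -0.79 -0.68] gap 0.0382 q [ 0.08 -0.01  1.94  0.    1.21  1.97]
[-34.6   0.2  -0.6]
```

View pics/p_w.png

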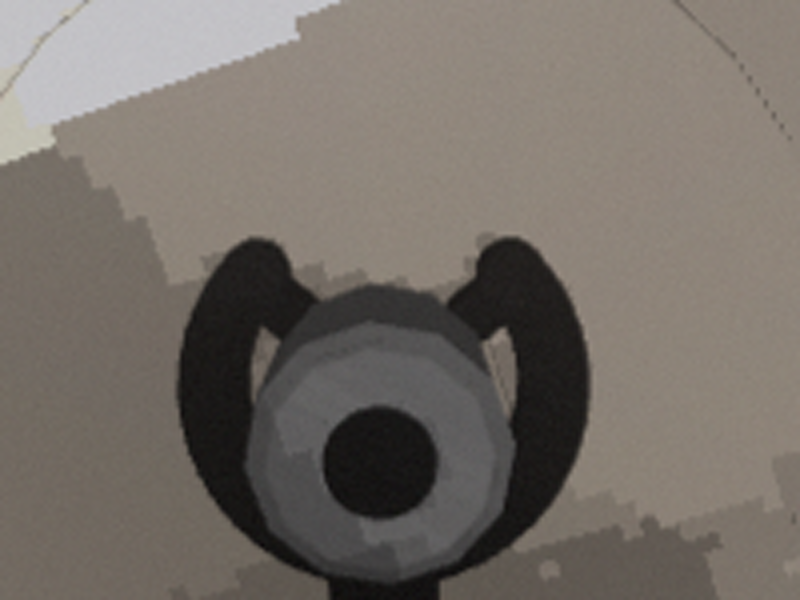

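Request:
apply_moves([
  [0,-5,0,0,0.45],
  [0,-15,0,0,0.45],
  [0,-30,0,0,0.45],
  [0,-30,0,0,0.45],
  [0,-30,0,0,0.45],
])

```text
time: 18.4
ee_pos: [0.5251, 0.1155, 0.173]
eef_rot: [-1.57, -0.001, 2.824]
contact_force: [1.4, -0.8, -0.4]
finger_gap: 0.0385
```

Request:
apply_moves([
  [20,-10,0,0,0.45],
  [20,0,0,0,0.45],
  [0,0,0,0,0.45],
  [0,0,0,0,0.45],
  [0,0,0,0,0.45],
])

```text
time: 18.82
ee_pos: [0.4877, 0.1279, 0.1817]
eef_rot: [-1.571, 0.0, 2.824]
contact_force: [-0.5, 0.2, -0.6]
finger_gap: 0.0384
```

Run:
```python
from h import *
s=st();w=grab('wrist');sc=grab('scene');si=grab('side')
save(w,'q_w');save(sc,'q_scfull');save(sc,'q_sc',(265,150,345,210),9);save(si,'q_si',(230,130,310,190),9)
import pickle;pickle.dump((s,w,sc,si),open('q.pkl','wb'))
```

```text
t 18.82 pos [0.4877 0.1279 0.1817] rot [-1.5706  0.      2.8245] F [-0.46  0.23 -0.57] gap 0.0384 q [ 0.11 -0.22  1.92 -0.    1.44  2.  ]
```

View pics/q_w.png

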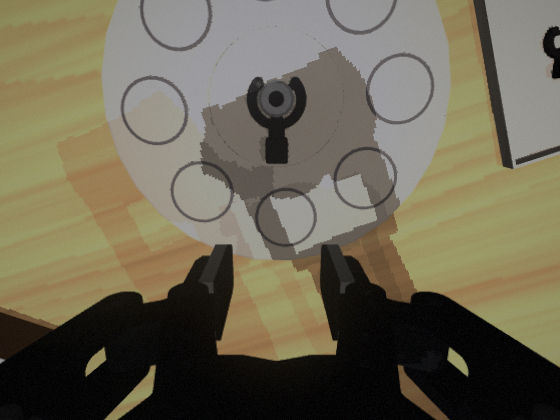

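View pics/q_sc.png

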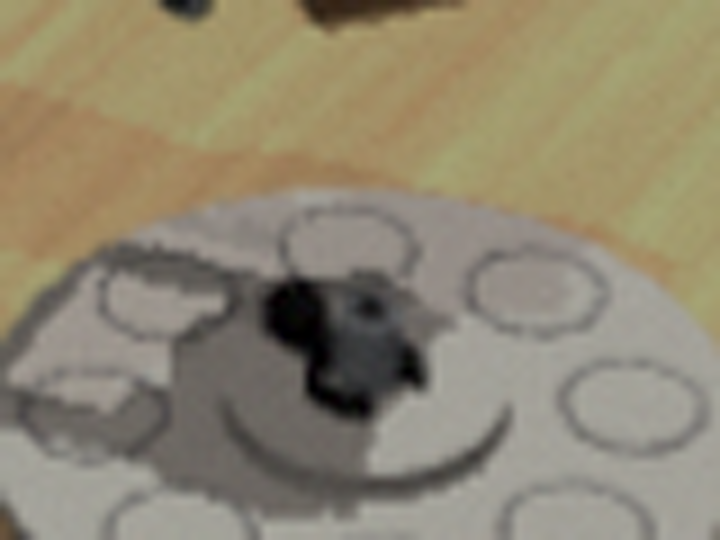

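View pics/q_scfull.png

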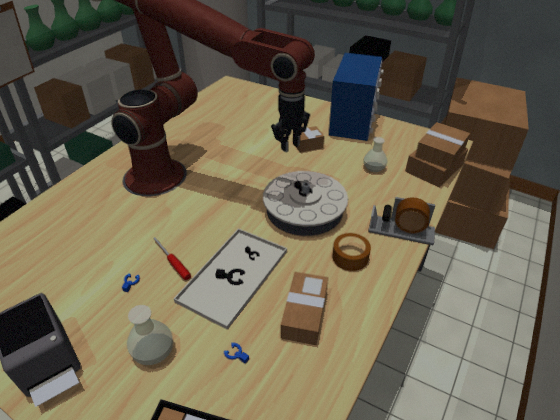

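Run:
```python
from h import *
import pickle
s,w,sc,si=pickle.load(open('q.pkl','rb'))
save(w,'q_wc',(226,65,326,170),7.5)
```

```text
(no output)
```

View pics/q_wc.png

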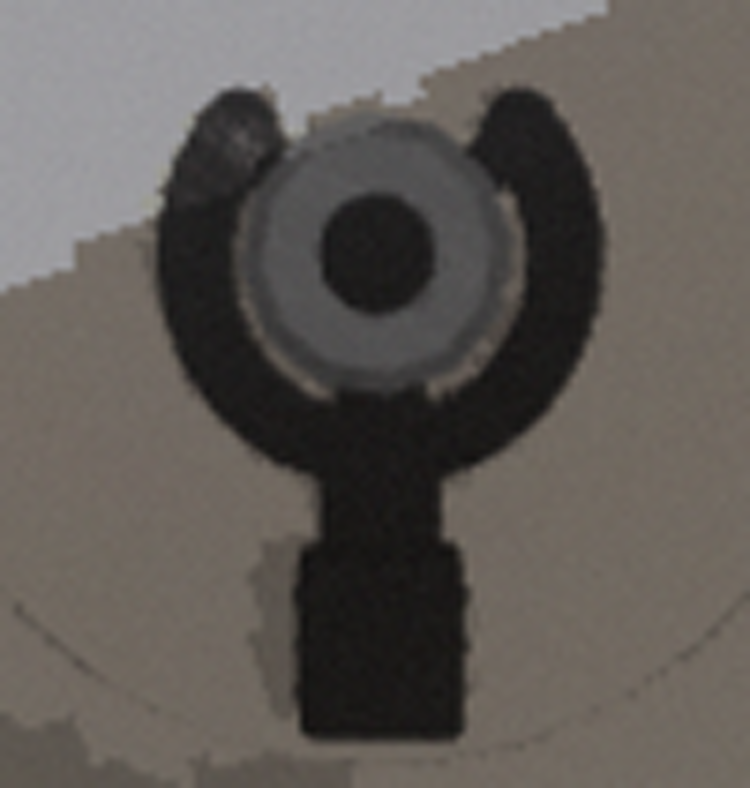

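The ring is concentric with the spindle (ring centre column 380, spindle 377 in the crop), with the noses round it. The gripper is clear and reads no load.

```bash
python3 -c "
from cell import env
print(env.finish_job())"
```

```text
the job is handed in; nothing more can be done
None
```

The middle clip is seated on the spindle, the gripper has let go and is clear, and I handed the job in at about 19 s of the 59 s allowed.

**What I did:**
- **Choosing the clip:** I took the one at scene (214,293), which measured 62 x 42 mm. The other two measured about 78 mm and 47 mm long.
- **Pressing and pushing:** I gripped the clip by its tab, set it on the hub mouth first, pressed the hub down about 3 mm and pushed it into the groove.
- **Letting go:** I eased off the push and part of the down-press, then opened the fingers and lifted clear.

**Forces:** The clip touched the groove with its ring centre about 13 mm from the spindle's axis. The sideways push peaked near 8 N, then dropped to nothing at the snap. With the ring home it rose again to about 4.4 N with no further movement, and I stopped there. The downward force was mostly 5–7 N. It reached about 11 N during the push, so I eased it by raising the tool slightly.

**Last checks:**
- In the wrist picture the ring is concentric with the spindle to about 0.5 mm, and the jaw noses are round it.
- The wrist force is near zero.
- By eye in the scene picture, the other two clips, the blue look-alikes and the other objects are where they were.

**What disagreed:**
- **Fingertip position:** At the gap I used, the fingertips stood about 18 mm behind the reported TCP, not 8 mm ahead as stated. The first two closings passed above the tab, so I lowered step by step, watching the force, until it gripped.
- **Finger gap:** It read 14 mm on the 16 mm tab.
- **Hub height:** The hub's top was about 74 mm by camera and 76 mm by touch.

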